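# Register a brass blank in the engraving jig

## Task

Take the brass blank from the bead board and lay it flat in the engraving jig, slide it under the blue rail's lip until it presses gently against the rail, then slide it along the rail until it presses gently against the red end stop. Press each with a few newtons, not more than 20, and leave the blank flat on the bed, released, flush with both rail and stop. Do not touch the low lamp and its clear shield above the jig, and leave the other blanks and the thread spool where they are.

Things in the scene. Friction and masses are not known exactly. Their poses are not given: they have to be found in the camera images.
- blank: The brass (gold-coloured) rectangular blank, loose, about 0.15 kg: 30 mm along its x, 60 mm along its y, 10 mm thick. Origin at the centre of its underside. It starts lying flat on the bead board, its y axis roughly along the robot's y. It is one of three pieces on the board in a row, their places vary.
- spare: Dark steel blank, loose, same size and origin as the brass one. A bystander on the bead board: leave it.
- disc: Copper disc, loose, 40 mm diameter, 10 mm thick, origin at the centre of its underside. A bystander on the bead board: leave it.
- spool: Green thread spool standing on the table near the -y end of the jig, loose, 32 mm diameter, 38 mm tall, origin at the centre of its foot. A bystander: leave it.
- pad: Fixed bead board, grey felt, 270 x 160 mm (x, y), 6 mm thick with a wooden rim 8 mm tall; origin at the centre of its underside. The three pieces lie on it 80 mm apart along x.
- jig: Fixed aluminium engraving jig, 250 mm along y, x -60 to +90 mm from its origin, yawed up to 0.25 rad. Origin on the table; the bed (its top face) is 20 mm above it. A wooden front edge runs along the near side at x -60 to -46 mm, 16 mm above the bed; the open bed lies between it and the rail's face at x = +20 mm.
- rail: Blue rail fixed on the jig, 250 mm along y. Origin on the bed, at the foot of its working face: the plane x = 0 of the rail, looking to -x; axes parallel to the jig's. A lip overhangs the face by 5 mm (to x = -5 mm), 12 to 16 mm above the bed, so the 10 mm thick blank slides under it with 2 mm to spare.
- stop: Red end stop fixed on the jig's bed, 36 mm (x) by 22 mm (y), 11 mm tall, screw head to 15 mm. Origin on the bed, on the rail's face line, in its working face: the plane y = 0 of the stop, looking to +y; the block lies at negative x and y of its origin. Axes parallel to the jig's. Its place along the rail varies by 40 mm.
- lamp: Low black lamp bar with a clear eye shield, fixed over the rail, not to be touched. Origin and axes as the rail's; y -135 to +135 mm. Bar: x -6 to +20, 78 to 106 mm above the bed. Clear shield with orange front edge: x -26 to -6, 80 to 84 mm above the bed. 10 mm posts at x 16, y +-118 mm. An upright gripper hits it: lean the tool back to the jig's -x side by 25 to 35 degrees.
Not all that is in view belongs to the job. There is more than one size of the blank; the one meant has the size given above.

How it is judged:
On the way, in this order (a step that is already met when the one before it is completed fails the run):
1. the blank lies in the jig, under the lip, pressed against the rail with more than 1.5 N (contact force between blank and rail above 1.5 N and x of blank in the frame of rail above -0.018 m and angle between the y axis of blank and the y axis of rail, either way round below 0.09 rad and z of blank in the frame of rail below 0.004 m), for 0.1 s.
2. still along the rail (within 3 mm), the blank is pressed against the end stop with more than 1.5 N (contact force between blank and stop above 1.5 N and x of blank in the frame of rail above -0.018 m), for 0.1 s.
At the end, for the whole second after the job is handed in: The brass blank lies flat and still on the jig's bed, its long edge within 2 mm of the rail's face and its end within 2 mm of the stop's face, square to the rail within 0.04 rad; the other two pieces and the spool are within 15 mm of where they began (x of blank in the frame of rail between -0.017 and -0.013 m and y of blank in the frame of stop between 0.028 and 0.032 m and angle between the y axis of blank and the y axis of rail, either way round below 0.04 rad and z of blank in the frame of rail below 0.002 m and angle between blank's own z axis and vertical below 0.05 rad and linear speed of blank below 0.005 m/s and distance of each of spare, disc, spool from where it was at the start of the episode below 0.015 m); the robot touches nothing.
It fails at once if the lamp or its shield is touched (over 1 N) (contact force between lamp and anything else above 1 N).
It fails at once if the blank presses on the rail with more than 20 N (contact force between blank and rail above 20 N).
It fails at once if the blank presses on the stop with more than 20 N (contact force between blank and stop above 20 N).
It fails at once if a bystander is moved more than 15 mm (distance of any of spare, disc, spool from where it was at the start of the episode above 0.015 m).
It also fails if it takes over 67 s, if anything falls off the work surface, if the arm or the gripper's body presses on something with over 40 N, if the wrist force passes 120 N, or if a joint passes its speed limit or range.

## Robot

A 7-joint arm with a two-finger parallel gripper is mounted at the origin on the work surface. World frame = base frame: x ahead of the robot, y to its left, z up, the work surface at z = 0. Lengths are in m, angles in rad, forces in N, time in s.
With the tool pointing down it reaches from about 0.4 to 0.925 m from the base axis. Payload 5.6 kg.
Tool frame: the origin (TCP) lies between the finger pads; the fingertips stand 19 mm ahead of it and the grasp point (between the pads) is the TCP; z points along the fingers, y is the line along which they close (so a half turn about z gives the same grasp; the last joint's range is limited). The gripper opens to 85 mm and grips with 20 to 120 N. Pads are 22 mm wide; open, the fingers measure 114 mm over their backs; the gripper's body (76 mm by 85 mm) begins 54 mm behind the grasp point. The pads swing forward as they close: fully open they stand 13 mm farther back than shut.
Start: joints at [1.277, 0.468, -0.012, 1.603, 0.006, 1.071, -0.056], TCP at [0.161, -0.63, 0.25] pointing down, gripper open.
Joint ranges: [-2.53, 2.53], [-0.31, 2.02], [-1.57, 1.55], [0.28, 2.44], [-1.29, 4.43], [0.15, 1.84], [-2.92, 2.92]. Speed limits (rad/s): [2.57, 2.57, 3.14, 3.14, 3.14, 3.14, 3.14].

## Interface

Orientations are given as a unit quaternion [w, x, y, z].
In Python, from rig import arm gives the robot as it stands. The module is installed in compiled form; this text tells all that it offers.
- The arm moves only by the shell command python3 -m creep 'ROWS' [FORCE]. ROWS is JSON, one flat list of numbers, 7 for each row, row after row: the finger opening in mm, from 0 to 85.4, then the shift along the tool's x, y, z scaled (see below), then the turn, a rotation vector about the tool's x, y, z scaled (see below). A call has 1 to 10 rows; each row is the pose to reach, as a shift and turn from the pose commanded when the call began, along the tool's axes at that moment, turning the shorter way round; what a row does not reach only later rows make up. The controller multiplies each number of a shift by 300 mm and each number of a turn by 360 degrees. A row lasts 1/8 s, in which the tool goes at most 62.5 mm and 10.7 degrees, less where a joint would pass 70% of its speed; a pose out of reach is approached as far as the arm can. A call with a number of a shift or a turn outside -1 to 1 is refused whole. A call with a gripper value outside its range is refused whole. The fingers move at their own pace and stop on an object; FORCE is the grip in N (left out, the last holds). Time passes only in rows, so rows that repeat a pose let the fingers close. It gives the time, the measured TCP pose, the force, the opening and the grip force at its end, in the units of the state.
- arm.read_state(): the state, without advancing time (a new reading comes with each control period).
- arm.grab_frame(name): name is "side" or "top" or "wrist"; returns (picture, depth): 480x640x3 uint8, red, green, blue; 480x640 float32, m along the optical axis (not along the pixel's ray), 0 where there is no reading.
- arm.get_calibration(name): a dict with "fx", "fy", "cx", "cy" (pixels), "R" (3x3) and "t" (3): a world point X has camera coordinates R X + t. Camera axes: x right, y down, z forward; pixel columns grow to the right and rows downward; lengths in m; the calibration is good to about 2 mm. A picture is of the moment at which its call begins: read the wrist's pose just before it. get_calibration takes no time and is no camera call; for the wrist camera it gives the pose at the moment of the call.
- arm.finish_job(): hands the job in; it is judged then, once.
Trained networks look in the newest picture that a camera, given by its name, has taken for a name from the list of things; names that differ only in an ending like _2 or _b are one class to them, and where a whole thing is asked for, a point or a joint stands for the part that bears it (a point fixed in the world has none). Each returns a list of dicts, best first, with "score" (0 to 1); they miss things now and then, are a little off and sometimes report something else, mostly with a low value. They report only what shows in the picture. A call takes as long as a camera call. They do not tell look-alikes from the thing itself.
- arm.find_in(thing, camera): "at" ([x, y, z] in m, in world coordinates, good to about 4 mm: the middle of the surface that is visible of it).
The state is a dict: "time": time; "joint_positions": joint angles; "joint_vel": joint speeds; "joint_torque": joint torques, N m; "eef_pos": TCP position; "tcp_rot": TCP orientation; "wrist_force": force on the tool from outside, world axes, zero at the start; "wrist_torque": the same for the moment, N m; "width": finger opening in m; "grasp_force": force on a finger pad.
Only numpy, scipy, OpenCV 4.12 (cv2) and the standard library are available. Lean on these libraries where they do the work, as an engineer would, in place of code of your own. Each camera call takes 0.05 s, during which the arm holds its last target. There are 200 camera calls.

## Working session

There is one attempt and no reset: what is moved stays moved. The work goes in short steps, Python scripts to look and compute and a shell command to move; the robot and the scene stay as the last step left them, time stands still between calls to the robot, and variables do not carry over. Pictures are saved under pics/ and viewed, at most 10 in all, crops included, and the job is handed in when it is done.

```bash
mkdir -p pics; python3 - <<'E'
from rig import arm
import cv2
s=arm.read_state();print(s['time'],s['eef_pos'],s['tcp_rot'],s['width'])
for n in['top','side']:
    p,d=arm.grab_frame(n);cv2.imwrite(f'pics/{n}0.png',p[:,:,::-1])
    c=arm.get_calibration(n);print(n,c)
    for t in['blank','spare','disc','spool','pad','jig','rail','stop','lamp']:
        print(t,[(round(r['score'],2),[round(float(x),3) for x in r['at']]) for r in arm.find_in(t,n)][:4])
E
```

```text
0.0 [ 0.16110435 -0.62915283  0.24929583] [-9.06606181e-04  9.92152070e-01  1.25033643e-01 -1.92994359e-04] 0.08556635380055687
top {'fx': 499.28802542714016, 'fy': 499.28802542714016, 'cx': 318.4946559856156, 'cy': 239.31479931213605, 'R': array([[-2.17547804e-02, -9.99762619e-01, -1.19799565e-03],
       [-9.98085179e-01,  2.17876480e-02, -5.78901907e-02],
       [ 5.79025502e-02, -6.36866802e-05, -9.98322238e-01]]), 't': array([-0.01027128,  0.45038775,  0.88493981])}
blank [(0.89, [0.322, 0.199, 0.009]), (0.71, [0.323, 0.313, 0.007])]
spare [(0.65, [0.606, 0.229, 0.018])]
disc []
spool [(0.61, [0.538, -0.329, 0.041]), (0.26, [0.528, 0.244, 0.004])]
pad [(0.75, [0.529, 0.243, 0.003])]
jig [(0.71, [0.535, -0.16, 0.038]), (0.6, [0.519, -0.245, 0.03])]
rail []
stop [(0.68, [0.52, -0.245, 0.031]), (0.25, [0.539, -0.328, 0.037])]
lamp [(0.92, [0.543, -0.159, 0.12])]
side {'fx': 594.9453201678318, 'fy': 594.9453201678318, 'cx': 321.332273099917, 'cy': 236.2810384384597, 'R': array([[ 0.96728306, -0.25337502,  0.01282882],
       [-0.12656731, -0.5257719 , -0.84115672],
       [ 0.21987313,  0.81201294, -0.54063925]]), 't': array([-0.45118556,  0.08837787,  1.21116352])}
blank [(0.75, [0.45, 0.253, 0.014]), (0.71, [0.324, 0.302, 0.004])]
spare [(0.69, [0.606, 0.219, 0.014])]
disc [(0.68, [0.534, 0.249, 0.014])]
spool [(0.81, [0.538, -0.334, 0.031])]
pad [(0.71, [0.522, 0.235, 0.006]), (0.46, [0.541, -0.198, 0.117])]
jig [(0.69, [0.532, -0.208, 0.034])]
rail [(0.82, [0.543, -0.22, 0.035])]
stop [(0.59, [0.524, -0.258, 0.031])]
lamp [(0.85, [0.54, -0.198, 0.118])]
```

View pics/top0.png

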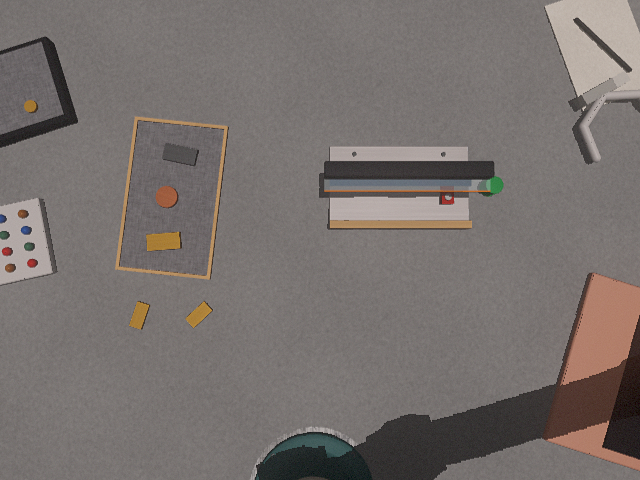

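View pics/side0.png

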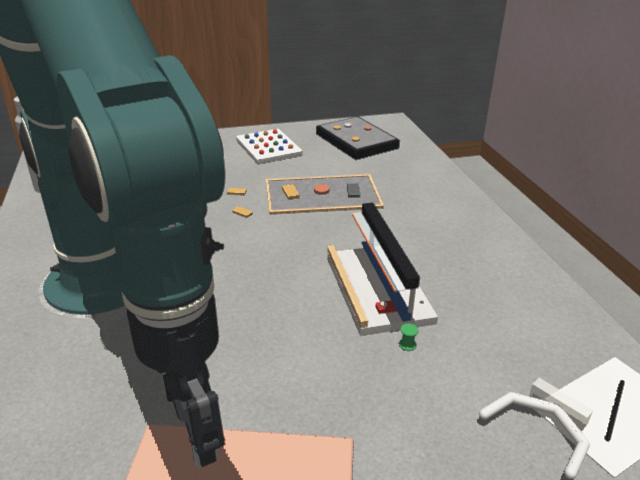

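The pixels that could be taken for the brass blank (top view) are the 60 mm piece on the board at (164,242) and the two smaller brass pieces off the board at (140,315) and (199,314). I choose the one on the board. Next I measure the poses and check the choice in a crop.

```bash
cat > h.py <<'E'
import numpy as np,cv2
from rig import arm
def cloud(n):
    p,d=arm.grab_frame(n);c=arm.get_calibration(n)
    v,u=np.mgrid[:480,:640]
    P=np.stack([(u-c['cx'])/c['fx']*d,(v-c['cy'])/c['fy']*d,d],-1)
    return p,d,(P-c['t'])@c['R'],c
def plane(c,u,v,z):   # pixel(s) onto a horizontal plane
    r=np.stack([(u-c['cx'])/c['fx'],(v-c['cy'])/c['fy'],np.ones(len(u))],-1)@c['R'];o=-c['R'].T@c['t']
    return o+r*((z-o[2])/r[:,2])[:,None]
def rect(xy):
    (x,y),(w,h),a=cv2.minAreaRect(xy.astype(np.float32)*1000)
    if w<h:w,h,a=h,w,a+90
    return np.round([x,y,w,h,(a-90+90)%180-90],1)   # a: long axis' angle from +y, deg
E
python3 - <<'E'
from h import *
for n in['top','side']:
    p,d,W,c=cloud(n);hsv=cv2.cvtColor(p,cv2.COLOR_RGB2HSV);H,S,V=[hsv[...,i].astype(int) for i in range(3)]
    ok=d>0
    def box(x0,x1,y0,y1,z0,z1):return ok&(W[...,0]>x0)&(W[...,0]<x1)&(W[...,1]>y0)&(W[...,1]<y1)&(W[...,2]>z0)&(W[...,2]<z1)
    m=box(.4,.7,-.36,.05,.115,.14);print(n,'lamp',rect(W[m][:,:2]),np.median(W[m][:,2]))
    m=box(.4,.53,-.36,.05,.03,.045)&(H>8)&(H<30)&(S>80);
    m=cv2.morphologyEx(m.astype(np.uint8),cv2.MORPH_OPEN,np.ones((3,3)))>0
    print('edge',m.sum(),rect(W[m][:,:2]),np.median(W[m][:,2]))
    y=box(.36,.66,.15,.33,.0,.03)&(H>12)&(H<30)&(S>150);y[:]=cv2.morphologyEx(y.astype(np.uint8),cv2.MORPH_OPEN,np.ones((5,5)))
    print('blank',y.sum(),rect(W[y][:,:2]),np.median(W[y][:,2]))
    v,u=np.nonzero(y);print(' plane',rect(plane(c,u,v,.016)[:,:2]))
    r=box(.45,.6,-.33,-.1,.0,.06)&((H<6)|(H>172))&(S>150)
    v,u=np.nonzero(r);print('stop',r.sum(),u.min(),u.max(),v.min(),v.max(),rect(plane(c,u,v,.031)[:,:2]),np.median(W[r][:,2]))
    if n=='top':
        a=cv2.resize(p[120:280,110:230],(400,533),interpolation=2);b=cv2.resize(p[135:240,310:510],(400,210));b=np.vstack([b,np.zeros((323,400,3),np.uint8)])
        cv2.imwrite('pics/crop.png',np.hstack([a,b])[:,:,::-1])
E
```

```text
top lamp [ 552.3 -165.4  268.4   26.6   -1.3] 0.12669251466369347
edge 1033 [ 472.3 -164.7  247.8   13.9   -1.4] 0.03693167690944683
blank 502 [452.2 258.8  58.9  29.1   1.7] 0.016200660343535737
 plane [452.3 258.6  57.8  28.9   1.8]
stop 64 442 453 196 203 [ 514.6 -249.9   19.6   12.5   -1.3] 0.03241834790576248
side lamp [ 552.  -166.5  272.4   28.4   -1.3] 0.12465222476597139
edge 564 [ 472.  -163.5  253.4   14.4   -1.3] 0.0349575888286697
blank 0 [  0.   0.   0.   0. -90.] nan
 plane [  0.   0.   0.   0. -90.]
stop 124 376 395 301 312 [ 521.4 -254.9   31.9   27.6   88.6] 0.028811027700937467
  return _methods._mean(a, axis=axis, dtype=dtype,
  ret = ret.dtype.type(ret / rcount)
```

View pics/crop.png

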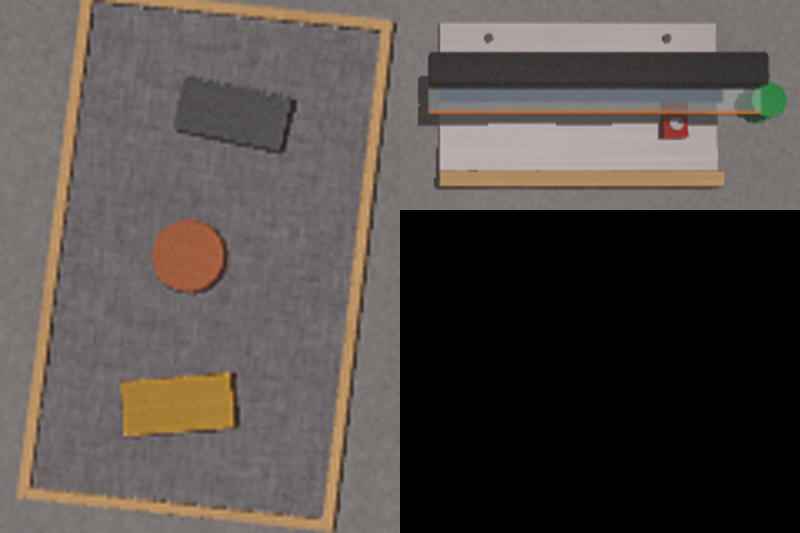

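The crop shows the 60 x 30 mm brass piece on the board at crop (180,405). It measures 59 x 29 mm with its top at z = 0.016, so the choice holds. The red stop is under the shield at crop (674,125), and the jig yaw is about -1.35°. I'll use a 40° lean for both pick and place, with the fingers on the blank's ends.

```bash
cat >> h.py <<'E'
from scipy.spatial.transform import Rotation as Ro
def tool(yaw,lean):  # deg; lean tips tool z toward +x of the yawed frame
    return Ro.from_euler('z',yaw,degrees=True)*Ro.from_euler('x',180,degrees=True)*Ro.from_euler('y',lean,degrees=True)
def go(pos,yaw,lean,s=None):
    s=s or arm.read_state();q=s['tcp_rot'];R=Ro.from_quat([q[1],q[2],q[3],q[0]])
    d=R.inv().apply(np.array(pos)-s['eef_pos'])/.3;r=(R.inv()*tool(yaw,lean)).as_rotvec()/(2*np.pi)
    return np.round(np.r_[d,r],4).tolist()
def show():
    s=arm.read_state();q=s['tcp_rot'];R=Ro.from_quat([q[1],q[2],q[3],q[0]]);z=R.apply([0,0,1]);y=R.apply([0,-1,0])
    print('t',round(s['time'],2),'pos',np.round(s['eef_pos']*1000,1),'lean',np.round(np.degrees(np.arccos(-z[2])),1),'yaw',np.round(np.degrees(np.arctan2(-y[0],y[1])),1),'F',np.round(s['wrist_force'],1),'w',round(s['width']*1000,1),'g',round(float(s['grasp_force']),1))
E
python3 - <<'E'
from h import *
show()
print(go([.45,-.3,.3],0,20));print(go([.45,-.1,.3],0,40));print(Ro.from_matrix(tool(0,0).as_matrix()).as_quat())
E
```

```text
t 1.1 pos [ 161.3 -629.7  250.3] lean 0.0 yaw 14.4 F [-0.2  0.2  0.3] w 85.4 g 0.0
[1.205, -0.8258, -0.1657, -0.007, 0.0553, 0.0395]
[1.3704, -1.4716, -0.1657, -0.0139, 0.1105, 0.0383]
[1.000000e+00 0.000000e+00 0.000000e+00 6.123234e-17]
```

```bash
python3 -m creep '[85,0.9,-0.6,-0.2,-0.007,0.055,0.0395, 85,0.9,-0.6,-0.2,-0.007,0.055,0.0395, 85,0.9,-0.6,-0.2,-0.007,0.055,0.0395, 85,0.9,-0.6,-0.2,-0.007,0.055,0.0395, 85,0.9,-0.6,-0.2,-0.007,0.055,0.0395, 85,0.9,-0.6,-0.2,-0.007,0.055,0.0395]' 40
python3 -c "
from h import *
show();print(go([.44,-.15,.3],0,40))"
```

```text
time: 1.85
eef_pos: [0.3812, -0.3846, 0.3117]
tcp_rot: [0.0, 0.985, 0.003, 0.174]
wrist_force: [-0.8, -0.4, -0.3]
width: 0.0851
grasp_force: 0.0
t 1.85 pos [ 381.2 -384.6  311.7] lean 20.0 yaw 0.4 F [-0.8 -0.4 -0.3] w 85.1 g 0.0
[0.1761, -0.7809, 0.1042, -0.0003, 0.0556, 0.001]
```

```bash
python3 -m creep '[85,0.18,-0.9,0.1,0,0.0555,0, 85,0.18,-0.9,0.1,0,0.0555,0, 85,0.18,-0.9,0.1,0,0.0555,0, 85,0.18,-0.9,0.1,0,0.0555,0, 85,0.18,-0.9,0.1,0,0.0555,0, 85,0.18,-0.9,0.1,0,0.0555,0]'
python3 -c "
from h import *
show();print(go([.42,.15,.15],0,40))"
```

```text
time: 2.6
eef_pos: [0.4393, -0.115, 0.3005]
tcp_rot: [0.0, 0.94, 0.004, 0.341]
wrist_force: [0.2, 0.2, -0.2]
width: 0.0849
grasp_force: 0.0
t 2.6 pos [ 439.3 -115.   300.5] lean 39.9 yaw 0.4 F [ 0.2  0.2 -0.2] w 84.9 g 0.0
[-0.365, -0.885, 0.3455, -0.0003, 0.0003, 0.0011]
```

```bash
python3 -m creep '[70,-0.2,-0.95,0.26,0,0,0, 70,-0.2,-0.95,0.26,0,0,0, 70,-0.2,-0.95,0.26,0,0,0, 70,-0.2,-0.95,0.26,0,0,0, 70,-0.2,-0.95,0.26,0,0,0, 70,-0.2,-0.95,0.26,0,0,0]'
python3 - <<'E'
from h import *
show()
c,yw=np.array([452.3,258.7])/1000,1.8
a=np.radians(yw);ux=np.array([np.cos(a),np.sin(a)])
for off,z in((-.0123,.06),(-.0123,.035)):
    p=c+off*ux;print(go([p[0],p[1],z],yw,40))
E
```

```text
time: 3.35
eef_pos: [0.4394, 0.1328, 0.2313]
tcp_rot: [-0.029, 0.944, 0.011, 0.328]
wrist_force: [0.3, -0.7, -0.8]
width: 0.0699
grasp_force: 0.0
t 3.35 pos [439.4 132.8 231.3] lean 38.4 yaw 2.3 F [ 0.3 -0.7 -0.8] w 69.9 g 0.0
[-0.3513, -0.3904, 0.4746, -0.0067, 0.0047, -0.0038]
[-0.4029, -0.3864, 0.5399, -0.0067, 0.0047, -0.0038]
```

```bash
python3 -m creep '[70,0,0,0,0,0,0, 70,0,0,0,0,0,0]'
python3 - <<'E'
from h import *
show()
p=np.array([.4523,.2587])-.0123*np.array([1,.0314])
print(go([p[0],p[1],.06],1.8,40));print(go([p[0],p[1],.035],1.8,40))
E
```

```text
time: 3.6
eef_pos: [0.439, 0.1321, 0.2308]
tcp_rot: [-0.029, 0.944, 0.01, 0.327]
wrist_force: [-0.6, 0.4, 0.5]
width: 0.0701
grasp_force: 0.0
t 3.6 pos [439.  132.1 230.8] lean 38.4 yaw 2.2 F [-0.6  0.4  0.5] w 70.1 g 0.0
[-0.3494, -0.393, 0.4742, -0.0065, 0.0048, -0.0039]
[-0.401, -0.389, 0.5395, -0.0065, 0.0048, -0.0039]
```

```bash
python3 -c "
from h import *
s=arm.read_state();print(np.round(s['joint_positions'],3))"
```

```text
[ 1.309 -0.307 -1.568  2.434 -1.291  0.149 -0.674]
```

```bash
python3 -m creep '[70,0.2,0.8,-0.2,0,0,0, 70,0.2,0.8,-0.2,0,0,0, 70,0.2,0.8,-0.2,0,0,0, 70,0.2,0.8,-0.2,0,0,0, 70,0.2,0.8,-0.2,0,0,0, 70,0.2,0.8,-0.2,0,0,0]'
python3 -c "
from h import *
s=arm.read_state();print(np.round(s['joint_positions'],3));show();print(go([.5,-.35,.4],-30,0))"
```

```text
time: 4.35
eef_pos: [0.458, -0.1105, 0.303]
tcp_rot: [-0.029, 0.945, 0.01, 0.327]
wrist_force: [0.0, 0.5, -0.3]
width: 0.0698
grasp_force: 0.0
[ 1.307 -0.137 -0.873  2.319 -0.986  0.498 -0.349]
t 4.35 pos [ 458.  -110.5  303. ] lean 38.3 yaw 2.2 F [ 0.   0.5 -0.3] w 69.8 g 0.0
[0.3101, 0.7863, -0.2169, -0.0371, -0.1011, 0.0835]
```

```bash
python3 -c "
from h import *
print(go([.38,-.385,.31],0.4,20));print(go([.2,-.6,.3],14.4,0))"
python3 -m creep '[70,0.0,0.91,-0.3,0,-0.05,0, 70,0.0,0.91,-0.3,0,-0.05,0, 70,0.0,0.91,-0.3,0,-0.05,0, 70,0.0,0.91,-0.3,0,-0.05,0, 70,0.0,0.91,-0.3,0,-0.05,0]'
python3 -c "
from h import *
s=arm.read_state();print(np.round(s['joint_positions'],3));show();print(go([.2,-.6,.3],14.4,0));print(go([.25,-.75,.3],14.4,0))"
```

```text
[-0.1897, 0.902, -0.2355, -0.0093, -0.0505, 0.0006]
[-0.682, 1.596, -0.624, 0.0039, -0.1066, -0.0352]
time: 4.97
eef_pos: [0.4203, -0.3524, 0.3541]
tcp_rot: [-0.027, 0.984, 0.017, 0.175]
wrist_force: [1.4, 0.8, 0.5]
width: 0.0701
grasp_force: 0.0
[ 1.531  0.201 -0.831  1.843 -0.16   0.943 -0.73 ]
t 4.97 pos [ 420.3 -352.4  354.1] lean 20.4 yaw 2.5 F [1.4 0.8 0.5] w 70.1 g 0.0
[-0.7707, 0.8007, -0.1329, -0.0016, -0.0569, -0.0342]
[-0.6262, 1.3068, -0.1054, -0.0016, -0.0569, -0.0342]
```

```bash
python3 -c "
from h import *
print(go([.6,-.6,.35],2,0))"
python3 -m creep '[70,0.58,0.8,-0.17,0,-0.0567,0, 70,0.58,0.8,-0.17,0,-0.0567,0, 70,0.58,0.8,-0.17,0,-0.0567,0, 70,0.58,0.8,-0.17,0,-0.0567,0, 70,0.58,0.8,-0.17,0,-0.0567,0, 70,0.58,0.8,-0.17,0,-0.0567,0]'
python3 - <<'E'
from h import *
s=arm.read_state();print(np.round(s['joint_positions'],3));show();print(go([.6,-.6,.35],2,0))
for az in(-20,0,25):print(go([.85*np.cos(np.radians(az)),.85*np.sin(np.radians(az)),.35],2+45+az,0))
E
```

```text
[0.5376, 0.8498, 0.1697, -0.0078, -0.0562, -0.0001]
time: 5.72
eef_pos: [0.5781, -0.5931, 0.4461]
tcp_rot: [-0.026, 0.999, 0.02, -0.001]
wrist_force: [0.7, 0.8, -2.0]
width: 0.0701
grasp_force: 0.0
[ 0.951  0.852 -0.602  0.597  0.408  1.801 -0.92 ]
t 5.72 pos [ 578.1 -593.1  446.1] lean 3.0 yaw 2.3 F [ 0.7  0.8 -2. ] w 70.1 g 0.0
[0.0724, 0.0424, 0.3184, -0.0082, 0.0002, 0.0007]
[0.7749, -0.9604, 0.3693, -0.0081, -0.0016, -0.0687]
[0.9838, -1.9207, 0.4186, -0.0079, -0.003, -0.1243]
[0.7657, -3.1261, 0.4812, -0.0073, -0.0048, -0.1937]
```

```bash
python3 -m creep '[70,0.7,-0.95,0.25,0,0,-0.069, 70,0.7,-0.95,0.25,0,0,-0.069, 70,0.7,-0.95,0.25,0,0,-0.069, 70,0.7,-0.95,0.25,0,0,-0.069, 70,0.7,-0.95,0.25,0,0,-0.069, 70,0.7,-0.95,0.25,0,0,-0.069, 70,0.7,-0.95,0.25,0,0,-0.069]'
python3 - <<'E'
from h import *
s=arm.read_state();print(np.round(s['joint_positions'],3));show()
for az in(0,20,40):print(go([.85*np.cos(np.radians(az)),.85*np.sin(np.radians(az)),.35],2+45+az,0))
E
```

```text
time: 6.6
eef_pos: [0.7746, -0.2859, 0.3873]
tcp_rot: [-0.026, 0.97, 0.24, 0.003]
wrist_force: [-0.2, -0.9, 0.1]
width: 0.0699
grasp_force: 0.0
[ 0.585  0.847 -0.689  0.775  0.447  1.653 -0.966]
t 6.6 pos [ 774.6 -285.9  387.3] lean 3.0 yaw 27.8 F [-0.2 -0.9  0.1] w 69.9 g 0.0
[0.6642, -0.7182, 0.172, -0.0073, -0.0042, -0.0533]
[0.9648, -1.6537, 0.2239, -0.0066, -0.0055, -0.1088]
[0.9269, -2.6358, 0.272, -0.0057, -0.0067, -0.1644]
```

Swinging works, since j1 now follows the azimuth. I'll keep going round.

```bash
python3 -m creep '[70,0.65,-0.95,0.17,-0.007,-0.004,-0.065, 70,0.65,-0.95,0.17,-0.007,-0.004,-0.065, 70,0.65,-0.95,0.17,-0.007,-0.004,-0.065, 70,0.65,-0.95,0.17,-0.007,-0.004,-0.065, 70,0.65,-0.95,0.17,-0.007,-0.004,-0.065, 70,0.65,-0.95,0.17,-0.007,-0.004,-0.065, 70,0.65,-0.95,0.17,-0.007,-0.004,-0.065]'
python3 - <<'E'
from h import *
s=arm.read_state();print(np.round(s['joint_positions'],3));show()
for az in(20,40):print(go([.85*np.cos(np.radians(az)),.85*np.sin(np.radians(az)),.35],2+45+az,0))
E
```

```text
time: 7.48
eef_pos: [0.8148, 0.0552, 0.3537]
tcp_rot: [0.0, 0.903, 0.43, 0.001]
wrist_force: [-0.2, 0.3, 0.5]
width: 0.0704
grasp_force: 0.0
[ 0.208  0.833 -0.751  0.909  0.53   1.556 -1.042]
t 7.47 pos [814.8  55.2 353.7] lean 0.1 yaw 51.0 F [-0.2  0.3  0.5] w 70.4 g 0.0
[0.5764, -0.5359, 0.0123, 0.0003, -0.0001, -0.0445]
[0.9288, -1.4546, 0.0113, 0.0003, -0.0001, -0.1]
```

```bash
python3 -m creep '[70,0.6,-0.95,0.03,0,0,-0.08, 70,0.6,-0.95,0.03,0,0,-0.08, 70,0.6,-0.95,0.03,0,0,-0.08, 70,0.6,-0.95,0.03,0,0,-0.08, 70,0.6,-0.95,0.03,0,0,-0.08, 70,0.6,-0.95,0.03,0,0,-0.08]'
python3 - <<'E'
from h import *
s=arm.read_state();print(np.round(s['joint_positions'],3));show()
print(go([.5,.28,.3],70,0));print(go([.44,.259,.2],2,0))
E
```

```text
time: 8.22
eef_pos: [0.7083, 0.3726, 0.3444]
tcp_rot: [0.001, 0.768, 0.64, 0.001]
wrist_force: [-0.4, -0.3, -0.5]
width: 0.0699
grasp_force: 0.0
[-0.15   0.83  -0.847  0.985  0.589  1.535 -1.006]
t 8.22 pos [708.3 372.6 344.4] lean 0.2 yaw 79.6 F [-0.4 -0.3 -0.5] w 69.9 g 0.0
[-0.4288, -0.6277, 0.1464, 0.0005, 0.0001, 0.0267]
[-0.5335, -0.8128, 0.4793, 0.0005, -0.0002, 0.2156]
```

```bash
python3 -m creep '[70,-0.4,-0.72,0.15,0,0,0.1, 70,-0.4,-0.72,0.15,0,0,0.1, 70,-0.4,-0.72,0.15,0,0,0.1, 70,-0.4,-0.72,0.15,0,0,0.1, 70,-0.4,-0.72,0.15,0,0,0.1]'
python3 - <<'E'
from h import *
s=arm.read_state();print(np.round(s['joint_positions'],3));show()
print(go([.44,.259,.2],2,0),go([.44,.259,.2],2,40))
E
```

```text
time: 8.85
eef_pos: [0.4724, 0.2875, 0.2968]
tcp_rot: [0.005, 0.929, 0.369, -0.001]
wrist_force: [0.7, -0.6, 1.4]
width: 0.07
grasp_force: 0.0
[ 0.084  0.405 -0.887  1.747  0.35   1.158 -1.723]
t 8.85 pos [472.4 287.5 296.8] lean 0.6 yaw 43.3 F [ 0.7 -0.6  1.4] w 70.0 g 0.0
[-0.1422, -0.0078, 0.3234, 0.0015, 0.0003, 0.1148] [-0.1422, -0.0078, 0.3234, -0.0386, 0.1065, 0.1106]
```

```bash
python3 -m creep '[70,-0.14,0,0.2,0,0,0.115, 70,-0.14,0,0.2,0,0,0.115, 70,-0.14,0,0.2,0,0,0.115, 70,-0.14,0,0.2,0,0,0.115, 70,-0.14,0,0.2,0,0,0.115]'
python3 - <<'E'
from h import *
s=arm.read_state();print(np.round(s['joint_positions'],3));show()
print(go([.44,.259,.16],2,40))
E
```

```text
time: 9.48
eef_pos: [0.4482, 0.2616, 0.2387]
tcp_rot: [0.001, 1.0, 0.016, 0.003]
wrist_force: [0.1, -0.8, 0.0]
width: 0.0697
grasp_force: 0.0
[ 2.000e-03  3.570e-01 -7.220e-01  1.899e+00  2.870e-01  9.860e-01
 -2.386e+00]
t 9.47 pos [448.2 261.6 238.7] lean 0.3 yaw 1.9 F [ 0.1 -0.8  0. ] w 69.7 g 0.0
[-0.0289, 0.0072, 0.2621, 0.0005, 0.1102, -0.0002]
```

```bash
python3 -m creep '[70,-0.03,0,0.2,0,0.11,0, 70,-0.03,0,0.2,0,0.11,0, 70,-0.03,0,0.2,0,0.11,0, 70,-0.03,0,0.2,0,0.11,0, 70,-0.03,0,0.2,0,0.11,0]'
python3 - <<'E'
from h import *
s=arm.read_state();print(np.round(s['joint_positions'],3));show()
p=np.array([.4523,.2587])-.0123*np.array([1,.0314])
print(go([p[0],p[1],.06],1.8,40));print(go([p[0],p[1],.033],1.8,40))
E
```

```text
time: 10.1
eef_pos: [0.4365, 0.2525, 0.1453]
tcp_rot: [0.026, 0.978, 0.023, 0.205]
wrist_force: [0.4, -0.3, 0.2]
width: 0.0699
grasp_force: 0.0
[-0.98   0.286  0.234  2.272  0.683  0.398 -2.896]
t 10.1 pos [436.5 252.5 145.3] lean 23.8 yaw 2.0 F [ 0.4 -0.3  0.2] w 69.9 g 0.0
[-0.1015, -0.0362, 0.2641, 0.0079, 0.0456, 0.0056]
[-0.1374, -0.0417, 0.3464, 0.0079, 0.0456, 0.0056]
```

```bash
python3 -c "
from h import *
print(go([.46,.26,.25],90,0))"
python3 -m creep '[70,-0.05,-0.03,-0.33,0,-0.066,0, 70,-0.05,-0.03,-0.33,0,-0.066,-0.03, 70,-0.05,-0.03,-0.33,0,-0.066,-0.06, 70,-0.05,-0.03,-0.33,0,-0.066,-0.06]'
python3 - <<'E'
from h import *
s=arm.read_state();print(np.round(s['joint_positions'],3));show()
print(go([.46,.26,.25],100,0),go([.46,.26,.2],181.8,0))
E
```

```text
[0.2125, -0.0012, -0.2889, 0.0576, -0.0446, -0.2386]
time: 10.6
eef_pos: [0.3833, 0.2656, 0.2308]
tcp_rot: [0.066, 0.977, 0.201, -0.009]
wrist_force: [-0.3, 0.1, 0.1]
width: 0.0703
grasp_force: 0.0
[-0.674  0.226 -0.079  2.01   0.145  0.997 -2.001]
t 10.6 pos [383.3 265.6 230.8] lean 7.7 yaw 23.5 F [-0.3  0.1  0.1] w 70.3 g 0.0
[0.2248, 0.1259, -0.0586, 0.0124, 0.0194, -0.2127] [0.2321, 0.1049, 0.1066, -0.0044, 0.0297, -0.4394]
```

```bash
python3 -m creep '[70,0.22,0.126,-0.05,0.0124,0.0194,-0.21, 70,0.22,0.126,-0.05,0.0124,0.0194,-0.21, 70,0.22,0.126,-0.05,0.0124,0.0194,-0.21, 70,0.22,0.126,-0.05,0.0124,0.0194,-0.21, 70,0.22,0.126,-0.05,0.0124,0.0194,-0.21, 70,0.22,0.126,-0.05,0.0124,0.0194,-0.21, 70,0.22,0.126,-0.05,0.0124,0.0194,-0.21, 70,0.22,0.126,-0.05,0.0124,0.0194,-0.21]'
python3 - <<'E'
from h import *
s=arm.read_state();print(np.round(s['joint_positions'],3));show()
print(go([.45,.26,.2],181.8,0))
E
```

```text
time: 11.6
eef_pos: [0.4583, 0.2572, 0.2462]
tcp_rot: [0.001, 0.652, 0.758, 0.0]
wrist_force: [0.3, -0.1, -0.3]
width: 0.0697
grasp_force: 0.0
[-0.357  0.281 -0.259  1.898  0.087  0.973 -0.505]
t 11.6 pos [458.3 257.2 246.2] lean 0.1 yaw 98.6 F [ 0.3 -0.1 -0.3] w 69.7 g 0.0
[0.0135, -0.0262, 0.1541, 0.0001, 0.0002, -0.2311]
```

```bash
python3 -m creep '[70,0.0135,-0.026,0.15,0,0,-0.231, 70,0.0135,-0.026,0.15,0,0,-0.231, 70,0.0135,-0.026,0.15,0,0,-0.231, 70,0.0135,-0.026,0.15,0,0,-0.231, 70,0.0135,-0.026,0.15,0,0,-0.231, 70,0.0135,-0.026,0.15,0,0,-0.231, 70,0.0135,-0.026,0.15,0,0,-0.231, 70,0.0135,-0.026,0.15,0,0,-0.231]'
python3 - <<'E'
from h import *
s=arm.read_state();print(np.round(s['joint_positions'],3));show()
print(go([.44,.2583,.15],181.8,-40))
E
```

```text
time: 12.6
eef_pos: [0.4496, 0.2607, 0.2012]
tcp_rot: [0.001, -0.017, 1.0, -0.0]
wrist_force: [0.8, -0.1, 0.8]
width: 0.0699
grasp_force: 0.0
[-0.147  0.37  -0.535  1.938  0.24   0.895  0.8  ]
t 12.6 pos [449.6 260.7 201.2] lean 0.1 yaw -178.0 F [ 0.8 -0.1  0.8] w 69.9 g 0.0
[0.0324, -0.0068, 0.1705, 0.0, -0.1109, 0.0005]
```

```bash
python3 -m creep '[70,0.03,-0.007,0.12,0,-0.111,0, 70,0.03,-0.007,0.12,0,-0.111,0, 70,0.03,-0.007,0.12,0,-0.111,0, 70,0.03,-0.007,0.12,0,-0.111,0, 70,0.03,-0.007,0.12,0,-0.111,0, 70,0.03,-0.007,0.12,0,-0.111,0]'
python3 - <<'E'
from h import *
s=arm.read_state();print(np.round(s['joint_positions'],3));show()
p=np.array([.4523,.2587])-.0123*np.array([1,.0314])
print(go([p[0],p[1],.06],181.8,-40));print(go([p[0],p[1],.033],181.8,-40))
E
```

```text
time: 13.35
eef_pos: [0.4402, 0.2593, 0.1654]
tcp_rot: [0.343, -0.015, 0.939, 0.006]
wrist_force: [0.7, 0.4, -0.1]
width: 0.0701
grasp_force: 0.0
[-0.748  0.27  -0.149  2.389  1.621  0.545 -0.763]
t 13.35 pos [440.2 259.3 165.4] lean 40.2 yaw -178.2 F [ 0.7  0.4 -0.1] w 70.1 g 0.0
[0.2271, -0.0038, 0.2679, 0.0002, 0.0005, -0.0001]
[0.2852, -0.004, 0.3367, 0.0002, 0.0005, -0.0001]
```

```bash
python3 -m creep '[70,0.22,-0.004,0.26,0,0,0, 70,0.22,-0.004,0.26,0,0,0, 70,0.22,-0.004,0.26,0,0,0]'
python3 - <<'E'
from h import *
s=arm.read_state();print(np.round(s['joint_positions'],3));show()
p=np.array([.4523,.2587])-.0123*np.array([1,.0314])
print(go([p[0],p[1],.033],181.8,-40))
arm.grab_frame('wrist');p=arm.grab_frame('wrist')[0];cv2.imwrite('pics/w1.png',p[:,:,::-1])
E
```

```text
time: 13.72
eef_pos: [0.4377, 0.2553, 0.0579]
tcp_rot: [0.338, -0.016, 0.941, 0.002]
wrist_force: [-0.0, -0.7, 0.1]
width: 0.0701
grasp_force: 0.0
[-0.727  0.557 -0.172  2.41   2.047  0.662 -1.238]
t 13.72 pos [437.7 255.3  57.9] lean 39.5 yaw -178.2 F [-0.  -0.7  0.1] w 70.1 g 0.0
[0.0467, 0.0103, 0.0689, -0.001, -0.0014, 0.0007]
```

View pics/w1.png

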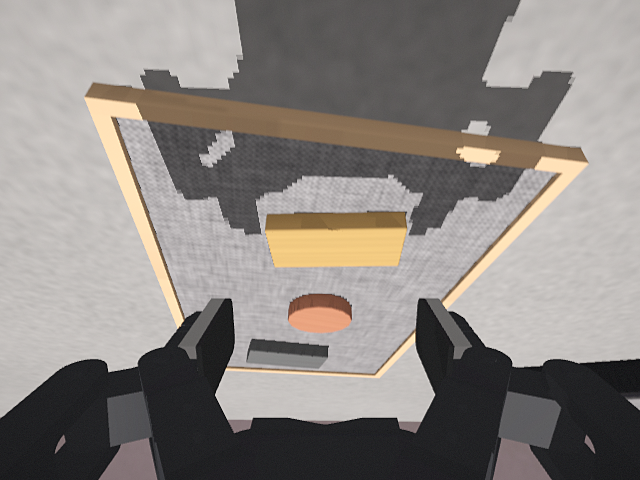

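The wrist view shows the brass blank at (336,240), between the pads at (232,320) and (417,320) and about square to them. Its neighbours lie beyond the fingertips. Now descend.

```bash
python3 -m creep '[70,0.047,0.01,0.069,-0.001,-0.0014,0.0007, 70,0.047,0.01,0.069,-0.001,-0.0014,0.0007, 70,0.047,0.01,0.069,-0.001,-0.0014,0.0007]'
python3 - <<'E'
from h import *
s=arm.read_state();print(np.round(s['joint_positions'],3));show()
p=np.array([.4523,.2587])-.0123*np.array([1,.0314])
print(go([p[0],p[1],.026],181.8,-40),go([p[0],p[1],.023],181.8,-40))
E
```

```text
time: 14.2
eef_pos: [0.4435, 0.2609, 0.0408]
tcp_rot: [0.348, -0.013, 0.937, 0.01]
wrist_force: [-0.1, -0.7, -0.2]
width: 0.0698
grasp_force: 0.0
[-0.714  0.619 -0.187  2.401  2.129  0.718 -1.328]
t 14.2 pos [443.5 260.9  40.8] lean 40.7 yaw -178.2 F [-0.1 -0.7 -0.2] w 69.8 g 0.0
[0.0411, -0.0086, 0.0296, 0.0011, 0.002, -0.001] [0.0476, -0.0087, 0.0371, 0.0011, 0.002, -0.001]
```

```bash
python3 -m creep '[70,0,0,0,0,0,0, 70,0,0,0,0,0,0]'
python3 - <<'E'
from h import *
show()
p=np.array([.4523,.2587])-.0123*np.array([1,.0314])
print(go([p[0],p[1],.026],181.8,-40),go([p[0],p[1],.023],181.8,-40))
E
```

```text
time: 14.45
eef_pos: [0.4427, 0.2605, 0.0391]
tcp_rot: [0.347, -0.013, 0.938, 0.009]
wrist_force: [-0.2, 0.6, 0.5]
width: 0.07
grasp_force: 0.0
t 14.45 pos [442.7 260.5  39.1] lean 40.6 yaw -178.2 F [-0.2  0.6  0.5] w 70.0 g 0.0
[0.0355, -0.0075, 0.0271, 0.001, 0.0017, -0.0008] [0.042, -0.0076, 0.0347, 0.001, 0.0017, -0.0008]
```

```bash
python3 -m creep '[70,0.0355,-0.0075,0.027,0.001,0.0017,-0.0008, 70,0.0355,-0.0075,0.027,0.001,0.0017,-0.0008, 70,0.0355,-0.0075,0.027,0.001,0.0017,-0.0008, 70,0.0355,-0.0075,0.027,0.001,0.0017,-0.0008]'
python3 - <<'E'
from h import *
show()
p=np.array([.4523,.2587])-.0123*np.array([1,.0314])
print(go([p[0],p[1],.026],181.8,-40),go([p[0],p[1],.023],181.8,-40))
arm.grab_frame('side');p=arm.grab_frame('wrist')[0];cv2.imwrite('pics/w2.png',p[:,:,::-1])
E
```

```text
time: 14.95
eef_pos: [0.4395, 0.2579, 0.0247]
tcp_rot: [0.341, -0.015, 0.94, 0.005]
wrist_force: [-0.3, -0.2, 0.4]
width: 0.0705
grasp_force: 0.0
t 14.95 pos [439.5 257.9  24.7] lean 39.9 yaw -178.2 F [-0.3 -0.2  0.4] w 70.5 g 0.0
[-0.0039, 0.0013, -0.0023, -0.0002, -0.0003, 0.0001] [0.0025, 0.0013, 0.0054, -0.0002, -0.0003, 0.0001]
```

View pics/w2.png

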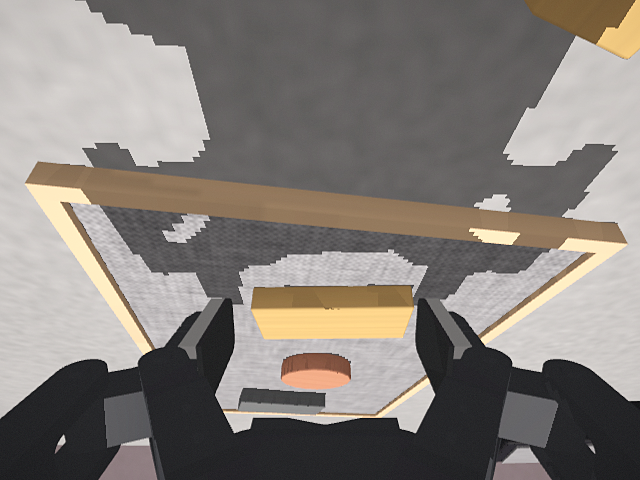

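The blank sits centred between the pads, spanning (252–413, 315). I'll feel for the felt in small steps.

```bash
for i in 1 2 3; do python3 -m creep '[70,0.0022,0.0003,0.0026,0,0,0, 70,0.0022,0.0003,0.0026,0,0,0]' | grep -E 'eef|force'; done
```

```text
eef_pos: [0.4396, 0.2581, 0.0238]
wrist_force: [-0.6, -0.3, -0.3]
grasp_force: 0.0
eef_pos: [0.4395, 0.2581, 0.0227]
wrist_force: [0.7, -0.1, 0.5]
grasp_force: 0.0
eef_pos: [0.4395, 0.2582, 0.0217]
wrist_force: [-0.5, 0.3, 0.4]
grasp_force: 0.0
```

```bash
for i in 1 2 3 ; do python3 -m creep '[70,0.0022,0.0003,0.0026,0,0,0, 70,0.0022,0.0003,0.0026,0,0,0]' | grep -E 'eef|wrist_f'; done
```

```text
eef_pos: [0.4395, 0.2583, 0.0207]
wrist_force: [-0.5, -0.5, 0.4]
eef_pos: [0.4396, 0.2584, 0.0198]
wrist_force: [0.1, -0.8, 1.0]
eef_pos: [0.4396, 0.2584, 0.0196]
wrist_force: [-3.9, -1.9, 10.9]
```

```bash
python3 -m creep '[70,-0.0066,0,-0.0078,0,0,0, 70,-0.0066,0,-0.0078,0,0,0, 50,-0.0066,0,-0.0078,0,0,0, 50,-0.0066,0,-0.0078,0,0,0, 50,-0.0066,0,-0.0078,0,0,0, 50,-0.0066,0,-0.0078,0,0,0, 50,-0.0066,0,-0.0078,0,0,0, 50,-0.0066,0,-0.0078,0,0,0]' 60
python3 -c "
from h import *
show()"
```

```text
time: 17.55
eef_pos: [0.4394, 0.2588, 0.0223]
tcp_rot: [0.342, -0.015, 0.94, 0.005]
wrist_force: [-3.8, -0.9, 8.4]
width: 0.0578
grasp_force: 62.5
t 17.55 pos [439.4 258.8  22.3] lean 40.0 yaw -178.2 F [-3.8 -0.9  8.4] w 57.8 g 62.5
```

```bash
python3 -m creep '[50,-0.02,0,-0.023,0,0,0, 50,-0.06,0,-0.07,0,0,0, 50,-0.1,0,-0.12,0,0,0, 50,-0.13,0,-0.154,0,0,0, 50,-0.13,0,-0.154,0,0,0, 50,-0.13,0,-0.154,0,0,0]'
python3 - <<'E'
from h import *
show();s=arm.read_state();print(np.round(s['joint_positions'],3))
p,d,W,c=cloud('wrist');cv2.imwrite('pics/w3.png',p[:,:,::-1])
E
```

```text
time: 18.3
eef_pos: [0.4396, 0.2584, 0.0819]
tcp_rot: [0.341, -0.015, 0.94, 0.005]
wrist_force: [0.4, -0.5, -1.8]
width: 0.0578
grasp_force: 64.1
t 18.3 pos [439.6 258.4  81.9] lean 39.9 yaw -178.2 F [ 0.4 -0.5 -1.8] w 57.8 g 64.1
[-0.739  0.492 -0.16   2.409  1.978  0.627 -1.163]
```

View pics/w3.png

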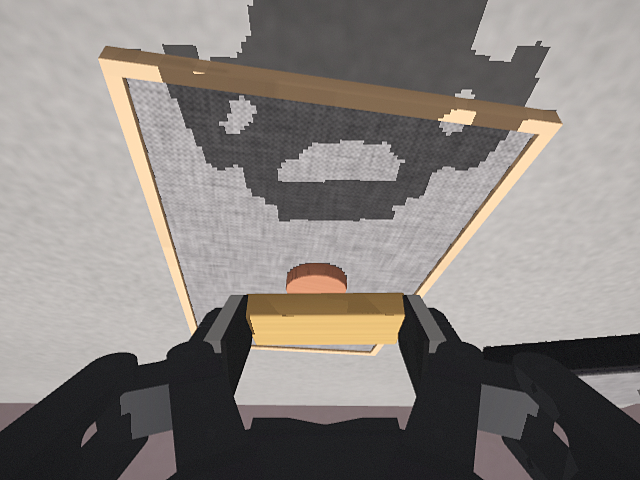

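The blank is held with its near face at (325,302) and its top at (325,330). I'll measure its tilt and place in the hand.

```bash
cat >> h.py <<'E'
def held():
    s=arm.read_state();p,d,W,c=cloud('wrist');hsv=cv2.cvtColor(p,cv2.COLOR_RGB2HSV).astype(int)
    m=(hsv[...,0]>12)&(hsv[...,0]<30)&(hsv[...,1]>100)&(d>0)&(np.linalg.norm(W-s['eef_pos'],axis=2)<.06)
    m=cv2.erode(m.astype(np.uint8),np.ones((3,3)))>0
    dx=np.roll(W,-2,0)-np.roll(W,2,0);dy=np.roll(W,-2,1)-np.roll(W,2,1);n=np.cross(dx,dy);n/=np.linalg.norm(n,axis=2,keepdims=True)+1e-9
    t=m&(abs(n[...,2])>.85);f=m&(abs(n[...,0])>.85)
    for k,q in(('top',t),('front',f)):
        P=W[q];
        if len(P)<30:print(k,len(P));continue
        mu=np.median(P,0);v=np.linalg.svd(P-P.mean(0))[2][2];print(k,len(P),'rel TCP',np.round((mu-s['eef_pos'])*1000,1),'world',np.round(mu*1000,1),'n',np.round(v*np.sign(v[np.argmax(abs(v))]),3),'x',np.round(np.percentile(P[:,0],[2,98])*1000,1),'y',np.round(np.percentile(P[:,1],[2,98])*1000,1))
E
python3 -c "
from h import *
held()"
```

```text
top 3769 rel TCP [10.4  1.1 -7. ] world [449.9 259.4  74.7] n [-0.068 -0.002  0.998] x [437.6 464.5] y [231.7 286.5]
front 1538 rel TCP [ -1.2   0.8 -11.4] world [438.3 259.2  70.2] n [0.999 0.05  0.013] x [436.4 440.2] y [231.2 285.7]
```

```bash
python3 -c "
from h import *
print(go([.47,.1,.2],170,-25));print(go([.5,-.03,.22],158,-25))"

```

```text
[-0.3177, -0.5313, -0.248, 0.0174, 0.0411, 0.0279]
[-0.4262, -0.9676, -0.2432, 0.0353, 0.0407, 0.0561]
```

```bash
python3 -m creep '[50,-0.13,-0.05,-0.15,0.004,0.01,0.006, 50,-0.22,-0.25,-0.24,0.012,0.028,0.018, 50,-0.318,-0.531,-0.248,0.0174,0.041,0.028, 50,-0.36,-0.72,-0.246,0.025,0.041,0.04, 50,-0.42,-0.968,-0.243,0.035,0.041,0.056, 50,-0.42,-0.968,-0.243,0.035,0.041,0.056, 50,-0.42,-0.968,-0.243,0.035,0.041,0.056, 50,-0.42,-0.968,-0.243,0.035,0.041,0.056]'
python3 - <<'E'
from h import *
show();s=arm.read_state();print(np.round(s['joint_positions'],3))
print(go([.48,-.156,.22],158,-25));print(go([.48,-.156,.2],178.65,-40))
E
```

```text
time: 19.4
eef_pos: [0.4988, -0.0352, 0.2199]
tcp_rot: [0.212, 0.19, 0.958, -0.041]
wrist_force: [0.5, 0.1, -1.7]
width: 0.0577
grasp_force: 64.7
t 19.4 pos [498.8 -35.2 219.9] lean 25.0 yaw 157.5 F [ 0.5  0.1 -1.7] w 57.7 g 64.7
[-0.125  0.1    0.008  2.267  0.503  0.437  0.638]
[-0.0872, -0.3961, 0.0398, -0.0004, -0.0001, -0.0012]
[-0.059, -0.3962, 0.1002, -0.0314, -0.0413, -0.0497]
```

```bash
python3 -m creep '[50,-0.05,-0.2,0.03,0,0,0, 50,-0.1,-0.396,0.03,-0.006,-0.008,-0.01, 50,-0.1,-0.396,0.06,-0.0314,-0.0413,-0.05, 50,-0.1,-0.396,0.06,-0.0314,-0.0413,-0.05, 50,-0.1,-0.396,0.06,-0.0314,-0.0413,-0.05, 50,-0.1,-0.396,0.06,-0.0314,-0.0413,-0.05, 50,-0.1,-0.396,0.06,-0.0314,-0.0413,-0.05]'
python3 - <<'E'
from h import *
show();s=arm.read_state();print(np.round(s['joint_positions'],3))
print(go([.4665,-.156,.1],178.65,-40));print(go([.4665,-.156,.063],178.65,-40))
E
```

```text
time: 20.27
eef_pos: [0.4855, -0.1366, 0.2149]
tcp_rot: [0.289, 0.045, 0.956, 0.017]
wrist_force: [-0.3, 0.5, -2.0]
width: 0.058
grasp_force: 64.7
t 20.27 pos [ 485.5 -136.6  214.9] lean 33.7 yaw 175.6 F [-0.3  0.5 -2. ] w 58.0 g 64.7
[ 0.729  0.124 -0.437  2.334 -0.752  0.18   2.494]
[0.2576, -0.0914, 0.2831, 0.0023, -0.0177, -0.0124]
[0.3256, -0.0985, 0.3857, 0.0023, -0.0177, -0.0124]
```

```bash
python3 -c "
from h import *
print(go([.5,-.03,.22],158,-25));print(go([.47,.08,.17],175,-32))"

```

```text
[-0.0152, 0.3585, 0.0145, 0.0319, 0.0221, 0.0381]
[0.1948, 0.7061, 0.0998, 0.0086, 0.0042, -0.0036]
```

```bash
python3 -m creep '[50,-0.015,0.15,0.015,0.015,0.012,0.02, 50,-0.015,0.3585,0.0145,0.032,0.022,0.038, 50,-0.015,0.3585,0.0145,0.032,0.022,0.038, 50,0,0.5,0.0145,0.032,0.022,0.038, 50,0.05,0.7,0.05,0.032,0.022,0.038, 50,0.05,0.7,0.05,0.032,0.022,0.038]'
python3 - <<'E'
from h import *
show();s=arm.read_state();print(np.round(s['joint_positions'],3))
print(go([.45,.1,.17],182,-32));print(go([.44,.1,.09],182,-40))
E
```

```text
time: 21.02
eef_pos: [0.4857, -0.0144, 0.2002]
tcp_rot: [0.196, 0.154, 0.968, -0.016]
wrist_force: [0.1, 0.2, -1.4]
width: 0.0578
grasp_force: 64.7
t 21.02 pos [485.7 -14.4 200.2] lean 22.7 yaw 162.3 F [ 0.1  0.2 -1.4] w 57.8 g 64.7
[-0.191  0.11   0.072  2.302  0.355  0.378  0.828]
[0.2542, 0.3239, 0.0133, -0.0211, -0.0249, -0.0509]
[0.3861, 0.3059, 0.2468, -0.0247, -0.0469, -0.0494]
```

```bash
python3 -m creep '[50,0.2,0.35,0.03,0,0,0, 50,0.2,0.4,0.05,-0.01,-0.012,-0.025, 50,0.25,0.4,0.1,-0.021,-0.025,-0.05, 50,0.3,0.4,0.15,-0.023,-0.03,-0.05, 50,0.35,0.4,0.2,-0.0247,-0.047,-0.0494, 50,0.386,0.4,0.2468,-0.0247,-0.047,-0.0494, 50,0.386,0.4,0.2468,-0.0247,-0.047,-0.0494]'
python3 - <<'E'
from h import *
show();s=arm.read_state();print(np.round(s['joint_positions'],3))
print(go([.45,.08,.09],180,-40));print(go([.46,-.03,.09],178.65,-40))
E
```

```text
time: 21.9
eef_pos: [0.4274, 0.104, 0.0492]
tcp_rot: [0.223, -0.068, 0.966, -0.109]
wrist_force: [-1.2, -1.8, -5.4]
width: 0.0577
grasp_force: 64.7
t 21.9 pos [427.4 104.   49.2] lean 28.8 yaw -175.2 F [-1.2 -1.8 -5.4] w 57.7 g 64.7
[ 0.062  0.609 -0.731  2.426  1.734  0.787 -0.436]
[-0.1093, -0.1162, -0.0712, -0.0254, -0.0386, 0.0323]
[-0.0733, -0.4735, 0.0099, -0.0234, -0.0381, 0.0354]
```

```bash
python3 -m creep '[50,-0.109,-0.05,-0.0712,0,0,0, 50,-0.109,-0.116,-0.0712,-0.0254,-0.0386,0.0323, 50,-0.109,-0.116,-0.0712,-0.0254,-0.0386,0.0323, 50,-0.109,-0.116,-0.0712,-0.0254,-0.0386,0.0323]'
python3 - <<'E'
from h import *
show();s=arm.read_state();print(np.round(s['joint_positions'],3))
print(go([.465,0,.09],178.65,-40));print(go([.4665,-.156,.09],178.65,-40))
E
```

```text
time: 22.4
eef_pos: [0.4528, 0.0905, 0.0747]
tcp_rot: [0.263, -0.062, 0.961, -0.057]
wrist_force: [-1.3, 2.2, -3.1]
width: 0.0578
grasp_force: 64.8
t 22.4 pos [452.8  90.5  74.7] lean 31.3 yaw -174.9 F [-1.3  2.2 -3.1] w 57.8 g 64.8
[ 0.657  1.126 -1.405  2.433  1.925  1.335 -0.181]
[-0.0154, -0.3083, 0.0005, -0.0082, -0.0257, 0.0278]
[0.0578, -0.8213, 0.0432, -0.0082, -0.0257, 0.0278]
```

```bash
cat > fk.py <<'E'
import numpy as np,itertools
from scipy.spatial.transform import Rotation as Ro
from scipy.optimize import least_squares
D=[([1.277,.468,-.012,1.603,.006,1.071,-.056],[.1611,-.6292,.2493],[-.0009,.99215,.125,-.0002]),
([1.309,-.307,-1.568,2.434,-1.291,.149,-.674],[.439,.1321,.2308],[-.029,.944,.01,.327]),
([1.307,-.137,-.873,2.319,-.986,.498,-.349],[.458,-.1105,.303],[-.029,.945,.01,.327]),
([1.531,.201,-.831,1.843,-.16,.943,-.73],[.4203,-.3524,.3541],[-.027,.984,.017,.175]),
([.951,.852,-.602,.597,.408,1.801,-.92],[.5781,-.5931,.4461],[-.026,.999,.02,-.001]),
([.208,.833,-.751,.909,.53,1.556,-1.042],[.8148,.0552,.3537],[0,.903,.43,.001]),
([-.748,.27,-.149,2.389,1.621,.545,-.763],[.4402,.2593,.1654],[.343,-.015,.939,.006]),
([-.739,.492,-.16,2.409,1.978,.627,-1.163],[.4396,.2584,.0819],[.341,-.015,.94,.005]),
([.729,.124,-.437,2.334,-.752,.18,2.494],[.4855,-.1366,.2149],[.289,.045,.956,.017]),
([.657,1.126,-1.405,2.433,1.925,1.335,-.181],[.4528,.0905,.0747],[.263,-.062,.961,-.057])]
sg=None
def fk(q,p,sg):
    R=Ro.identity();x=np.zeros(3);L=p[:8]
    A=[('z',0),('y',1),('z',0),('y',1),('z',0),('y',1),('z',0)]
    # link vectors: after j1:(0,0,L0); after j2 along z L1, offset x L4; after j4 z L2 offset L5 ; after j6 z L3 offset L6
    x=np.array([0,0,L[0]])
    off=[(0,0,0),(0,0,0),(L[4],0,L[1]),(L[7],0,0),(L[5],0,L[2]),(0,0,0),(L[6],0,L[3])]
    for i,(a,_) in enumerate(A):
        R=R*Ro.from_euler(a,sg[i]*q[i]+(p[8] if i==6 else p[9] if i==0 else 0));x=x+R.apply(off[i])
    return x,R
def fit(sg):
    def res(p):
        o=[]
        for q,x,w in D:
            X,R=fk(q,p,sg);T=Ro.from_quat([w[1],w[2],w[3],w[0]]);o+=list(X-x)+list(.3*(T.inv()*R).as_rotvec())
        return np.array(o)
    best=None
    for c in(0,1.57,3.14,-1.57):
        r=least_squares(res,[.35,.35,.35,.25,0,0,0,0,c,0]);best=r if best is None or r.cost<best.cost else best
    return best
if __name__=='__main__':
    out=[]
    for s in itertools.product([1,-1],repeat=3):
        sgn=[-1,1,s[0],1,s[1],1,s[2]];b=fit(sgn);out.append((b.cost,sgn,b.x,np.abs(b.fun).max()))
    out.sort(key=lambda t:t[0])
    for o in out[:2]:print(o[0],o[1],np.round(o[2],4).tolist(),o[3])
E
python3 fk.py
```

```text
0.0009244410655889179 [-1, 1, -1, 1, -1, 1, -1] [0.2924, 0.5209, 0.472, 0.2733, -0.0019, 0.0096, -0.0051, 0.0017, 1.537, -0.0389] 0.016819126227696657
0.21208954261656496 [-1, 1, -1, 1, -1, 1, 1] [0.2923, 0.5175, 0.4707, 0.2704, -0.0007, 0.012, -0.0019, -0.0011, -3.4429, -0.0409] 0.3593122295000058
```

```bash
cat > ik.py <<'E'
from fk import *
from h import tool
P=[.2924,.5209,.472,.2733,-.0019,.0096,-.0051,.0017,1.537,-.0389];S=[-1,1,-1,1,-1,1,-1]
lo=np.array([-2.53,-.31,-1.57,.28,-1.29,.15,-2.92]);hi=np.array([2.53,2.02,1.55,2.44,4.43,1.84,2.92])
def err(q,x,T):
    X,R=fk(q,P,S);return np.r_[X-x,.3*(T.inv()*R).as_rotvec()]
def ik(x,yaw,lean,q0,w=1e-3):
    T=tool(yaw,lean);m=(lo+hi)/2
    r=least_squares(lambda q:np.r_[err(q,x,T),w*(q-q0)],np.clip(q0,lo+.02,hi-.02),bounds=(lo,hi));return r.x,np.abs(err(r.x,x,T)).max()
E
python3 - <<'E'
from ik import *
rng=np.random.default_rng(0)
for x,yaw,lean in[([.4665,-.156,.09],178.65,-40),([.515,-.2,.038],178.65,-40),([.515,-.2,.038],178.65,-32),([.515,-.2,.038],-1.35,40)]:
    sols=[]
    for k in range(40):
        q,e=ik(x,yaw,lean,rng.uniform(lo,hi),1e-4)
        if e<.003:sols.append((np.min(np.minimum(q-lo,hi-q)),q))
    sols.sort(key=lambda t:-t[0]);print(x,yaw,lean,len(sols))
    for m,q in sols[:6]:print('  ',round(m,3),np.round(q,2))
E
```

```text
[0.4665, -0.156, 0.09] 178.65 -40 0
[0.515, -0.2, 0.038] 178.65 -40 24
   0.098 [-0.21  0.87  0.85  2.34  4.06  0.99 -2.36]
   0.097 [ 1.51  1.42 -1.36  2.34  2.25  0.9   0.42]
   0.097 [ 1.5   1.4  -1.35  2.34  2.25  0.88  0.41]
   0.097 [ 1.47  1.31 -1.28  2.34  2.29  0.8   0.31]
   0.097 [ 0.08  0.71  0.49  2.34  3.98  0.77 -2.11]
   0.097 [ 1.46  1.26 -1.25  2.34  2.31  0.76  0.26]
[0.515, -0.2, 0.038] 178.65 -32 21
   0.156 [ 1.44  1.28 -1.34  2.28  2.01  0.86  0.48]
   0.156 [-0.41  1.01  1.12  2.28  4.27  1.06 -2.69]
   0.156 [-0.42  1.02  1.13  2.28  4.27  1.07 -2.7 ]
   0.156 [ 1.37  1.09 -1.19  2.28  2.04  0.67  0.33]
   0.155 [ 1.34  1.05 -1.15  2.28  2.06  0.62  0.29]
   0.154 [ 1.28  0.95 -1.05  2.29  2.12  0.51  0.17]
[0.515, -0.2, 0.038] -1.35 40 25
   0.112 [ 1.51  1.48 -1.42  2.33  2.21  0.96 -2.65]
   0.111 [-0.47  1.21  1.24  2.33  4.06  1.34  0.45]
   0.111 [-0.15  0.8   0.77  2.33  4.06  0.91  0.82]
   0.109 [0.23 0.65 0.3  2.33 3.94 0.66 1.13]
   0.109 [0.25 0.65 0.29 2.33 3.93 0.66 1.14]
   0.109 [0.27 0.65 0.26 2.33 3.92 0.64 1.16]
```

```bash
cat >> ik.py <<'E'
def path(q,wps,n=12):
    """local tracking of waypoints (x,yaw,lean), small steps staying near the last joints"""
    X,R=fk(q,P,S);cur=None
    for x,yaw,lean in wps:
        if cur is None:
            z=R.apply([0,0,1]);y=R.apply([0,-1,0]);cur=(X,np.degrees(np.arctan2(-y[0],y[1]))%360,-np.degrees(np.arccos(-z[2])))
        for k in range(1,n+1):
            t=k/n;q,e=ik(cur[0]+t*(np.array(x)-cur[0]),cur[1]+t*(yaw-cur[1]),cur[2]+t*(lean-cur[2]),q,2e-3)
        cur=(np.array(x),yaw,lean);print(x,yaw,lean,np.round(q,2),'err',round(e,4))
    return q
E
python3 - <<'E'
from ik import *
from rig import arm
q=np.array(arm.read_state()['joint_positions'])
print('A');path(q,[([.49,.03,.09],182,-32),([.49,-.156,.09],178.65,-32),([.49,-.156,.06],178.65,-35),([.49,-.156,.037],178.65,-38),([.515,-.156,.037],178.65,-40)])
print('B');path(q,[([.52,.05,.12],175,-15),([.49,-.156,.12],178.65,-15),([.49,-.156,.06],178.65,-30),([.49,-.156,.037],178.65,-38),([.515,-.156,.037],178.65,-40)])
E
```

```text
A
[0.49, 0.03, 0.09] 182 -32 [ 0.95  1.11 -1.43  2.44  1.97  1.08 -0.08] err 0.0011
[0.49, -0.156, 0.09] 178.65 -32 [ 1.43  1.15 -1.44  2.37  1.91  0.87  0.38] err 0.0
[0.49, -0.156, 0.06] 178.65 -35 [ 1.42  1.24 -1.37  2.4   2.11  0.9   0.3 ] err 0.0
[0.49, -0.156, 0.037] 178.65 -38 [ 1.43  1.34 -1.32  2.42  2.28  0.93  0.25] err 0.0
[0.515, -0.156, 0.037] 178.65 -40 [ 1.4   1.37 -1.32  2.39  2.32  0.93  0.24] err 0.0
B
[0.52, 0.05, 0.12] 175 -15 [ 0.86  1.12 -1.54  2.18  1.47  1.24  0.15] err 0.0
[0.49, -0.156, 0.12] 178.65 -15 [ 1.35  1.15 -1.57  2.19  1.42  1.15  0.69] err 0.0
[0.49, -0.156, 0.06] 178.65 -30 [ 1.41  1.3  -1.45  2.36  1.95  1.    0.43] err 0.0
[0.49, -0.156, 0.037] 178.65 -38 [ 1.45  1.43 -1.38  2.42  2.25  1.01  0.33] err 0.0
[0.515, -0.156, 0.037] 178.65 -40 [ 1.42  1.45 -1.37  2.39  2.3   1.01  0.33] err 0.0
```

```bash
python3 -c "
from h import *
print(go([.49,.03,.1],182,-32),go([.49,-.06,.1],180,-32),go([.49,-.156,.1],178.65,-32))"
python3 -m creep '[50,0,0,0,0,0,0]' | grep eef
```

```text
[-0.118, -0.2218, 0.0071, -0.0149, -0.0042, 0.0192] [-0.0734, -0.5176, 0.0302, -0.0121, -0.0038, 0.024] [-0.0257, -0.833, 0.0549, -0.0101, -0.0035, 0.0271]
eef_pos: [0.4477, 0.0938, 0.0668]
```

```bash
python3 -m creep '[50,-0.118,-0.11,0.007,-0.0075,-0.002,0.01, 50,-0.118,-0.2218,0.007,-0.0149,-0.0042,0.0192, 50,-0.09,-0.37,0.015,-0.0149,-0.0042,0.02, 50,-0.073,-0.5176,0.03,-0.0121,-0.0038,0.024, 50,-0.073,-0.5176,0.03,-0.0121,-0.0038,0.024, 50,-0.073,-0.5176,0.03,-0.0121,-0.0038,0.024]'
python3 - <<'E'
from h import *
show();s=arm.read_state();print(np.round(s['joint_positions'],3))
print(go([.49,-.11,.1],179,-32),go([.49,-.156,.1],178.65,-32))
E
```

```text
time: 23.28
eef_pos: [0.4899, -0.0587, 0.0996]
tcp_rot: [0.274, -0.004, 0.962, -0.003]
wrist_force: [-0.0, 0.3, -0.2]
width: 0.0577
grasp_force: 64.9
t 23.27 pos [489.9 -58.7  99.6] lean 31.8 yaw -179.7 F [-0.   0.3 -0.2] w 57.7 g 64.9
[ 1.204  1.124 -1.473  2.39   1.914  1.011  0.186]
[0.0007, -0.1709, -0.0001, 0.0008, -0.0006, 0.0039] [0.0021, -0.3243, 0.0006, 0.0013, -0.0006, 0.0047]
```

```bash
python3 -m creep '[50,0.02,-0.17,0,0.0008,-0.0006,0.004, 50,0.02,-0.324,0.005,0.0013,-0.0006,0.0047, 50,0.02,-0.324,0.005,0.0013,-0.0006,0.0047, 50,0.02,-0.324,0.005,0.0013,-0.0006,0.0047]'
python3 - <<'E'
from h import *
show();s=arm.read_state();print(np.round(s['joint_positions'],3))
print(go([.49,-.156,.065],178.65,-38),go([.49,-.156,.045],178.65,-39))
held()
E
```

```text
time: 23.78
eef_pos: [0.4859, -0.1544, 0.0949]
tcp_rot: [0.275, 0.011, 0.961, -0.001]
wrist_force: [0.2, -0.4, -1.7]
width: 0.0575
grasp_force: 64.9
t 23.77 pos [ 485.9 -154.4   94.9] lean 31.9 yaw 178.7 F [ 0.2 -0.4 -1.7] w 57.5 g 64.9
[ 1.44   1.14  -1.447  2.34   1.87   0.873  0.435]
[0.0411, -0.0055, 0.0918, 0.0007, -0.0168, -0.0002] [0.0764, -0.0058, 0.1484, 0.0007, -0.0196, -0.0002]
top 3771 rel TCP [ 9.6  1.5 -8.4] world [ 495.5 -152.9   86.6] n [ 0.121 -0.007  0.993] x [483.6 509.8] y [-180.8 -126.3]
front 1580 rel TCP [ -2.7   0.8 -11.3] world [ 483.2 -153.6   83.7] n [ 0.994 -0.003 -0.112] x [482.  484.5] y [-180.5 -126.5]
```

```bash
python3 -m creep '[50,0.02,-0.0055,0.045,0.0004,-0.009,0, 50,0.041,-0.0055,0.0918,0.0007,-0.0182,0, 50,0.058,-0.0058,0.12,0.0007,-0.0182,0, 50,0.072,-0.0058,0.14,0.0007,-0.0182,0, 50,0.072,-0.0058,0.14,0.0007,-0.0182,0]'
python3 - <<'E'
from h import *
show()
print(go([.49,-.156,.041],178.65,-38.5),go([.49,-.156,.036],178.65,-38.5))
held()
E
```

```text
time: 24.45
eef_pos: [0.49, -0.1573, 0.0475]
tcp_rot: [0.33, 0.013, 0.944, -0.004]
wrist_force: [0.2, -1.0, -1.7]
width: 0.0577
grasp_force: 64.9
t 24.45 pos [ 490.  -157.3   47.5] lean 38.5 yaw 178.4 F [ 0.2 -1.  -1.7] w 57.7 g 64.9
[0.0136, 0.0041, 0.0168, -0.0001, -0.0001, -0.0007] [0.024, 0.0041, 0.0299, -0.0001, -0.0001, -0.0007]
top 3742 rel TCP [10.6 -0.4 -6.8] world [ 500.7 -157.7   40.7] n [-0.003 -0.002  1.   ] x [488.6 515.8] y [-184.6 -129.9]
front 1593 rel TCP [ -1.4   0.1 -10.9] world [ 488.6 -157.2   36.6] n [ 1.    -0.01  -0.015] x [487.4 489.8] y [-184.2 -130.2]
```

```bash
python3 -m creep '[50,0.0136,0.004,0.0168,0,0,-0.0007, 50,0.0157,0.004,0.0194,0,0,-0.0007, 50,0.0157,0.004,0.0194,0,0,-0.0007]' | grep -E 'eef|wrist_f'; for i in 1 2 3; do python3 -m creep '[50,0.0021,0,0.0026,0,0,0, 50,0.0021,0,0.0026,0,0,0]' | grep -E 'eef|wrist_f'; done
```

```text
eef_pos: [0.4901, -0.1567, 0.0404]
wrist_force: [1.6, 0.6, 1.5]
eef_pos: [0.4904, -0.1566, 0.0398]
wrist_force: [1.4, -0.2, 5.6]
eef_pos: [0.4907, -0.1566, 0.0392]
wrist_force: [2.6, -1.0, 7.3]
eef_pos: [0.4911, -0.1566, 0.0387]
wrist_force: [2.6, -1.4, 8.5]
```

The finger's back seems to rest on the wooden front edge (Fx > 0 and early contact). I'll raise it, go 12 mm toward the rail and lower again.

```bash
python3 -m creep '[50,-0.007,0,-0.0087,0,0,0, 50,-0.007,0,-0.0087,0,0,0]' >/dev/null; python3 -c "
from h import *
show();print(go([.503,-.156,.041],178.65,-38.5),go([.503,-.156,.039],178.65,-38.5))"
```

```text
t 25.88 pos [ 489.9 -156.7   40.5] lean 38.5 yaw 178.6 F [ 3.4 -0.4  2.3] w 57.4 g 67.3
[-0.0352, 0.0033, 0.0258, -0.0002, 0.0001, -0.0001] [-0.031, 0.0033, 0.031, -0.0002, 0.0001, -0.0001]
```

```bash
python3 -m creep '[50,-0.035,0.003,0.024,0,0,0, 50,-0.035,0.003,0.024,0,0,0, 50,-0.031,0.003,0.031,0,0,0, 50,-0.031,0.003,0.031,0,0,0]'| grep -E 'eef|wrist_f'; for i in 1 2 3; do python3 -m creep '[50,0.0021,0,0.0026,0,0,0, 50,0.0021,0,0.0026,0,0,0]' | grep -E 'eef|wrist_f'; done
```

```text
eef_pos: [0.5022, -0.1557, 0.0382]
wrist_force: [0.2, -0.0, -1.2]
eef_pos: [0.5025, -0.1559, 0.0376]
wrist_force: [0.4, 0.2, -1.7]
eef_pos: [0.5027, -0.1559, 0.037]
wrist_force: [-1.5, -0.7, 0.7]
eef_pos: [0.5028, -0.1559, 0.0365]
wrist_force: [-4.3, -0.8, 6.1]
```

```bash
python3 -m creep '[50,-0.0021,0,-0.0026,0,0,0, 50,-0.0021,0,-0.0026,0,0,0]'| grep -E 'eef|wrist_f'; python3 -c "
from h import *
show();s=arm.read_state();x=s['eef_pos'];print(go(x+[.008,-.0002,0],178.65,-38.5));held()"
```

```text
eef_pos: [0.5028, -0.1559, 0.0369]
wrist_force: [0.0, -0.0, 0.4]
t 27.38 pos [ 502.8 -155.9   36.9] lean 38.5 yaw 178.6 F [ 0.  -0.   0.4] w 57.7 g 65.2
[-0.0209, -0.0, 0.0166, -0.0002, 0.0001, -0.0001]
top 3991 rel TCP [10.   0.1 -7.1] world [ 512.9 -155.8   29.8] n [-0.044 -0.002  0.999] x [501.  527.9] y [-183.1 -128.4]
front 850 rel TCP [-1.4 -1.2 -9.6] world [ 501.4 -157.1   27.2] n [ 0.999 -0.007  0.046] x [500.3 502.6] y [-182.6 -128.1]
```

```bash
python3 -m creep '[50,-0.0013,0,-0.0009,0,0.0065,0, 50,-0.0013,0,-0.0009,0,0.0065,0, 50,-0.012,0,0.008,0,0.0065,0, 50,-0.0222,0,0.0157,0,0.0065,0, 50,-0.0222,0,0.0157,0,0.0065,0]'| grep -E 'eef|wrist_f'; python3 -c "
from h import *
show();s=arm.read_state();x=s['eef_pos'];print(go(x+[.001,-.00002,0],178.65,-36.2));held()"
```

```text
eef_pos: [0.5108, -0.1556, 0.0375]
wrist_force: [-1.1, 0.8, 4.5]
t 28.05 pos [ 510.8 -155.6   37.5] lean 36.2 yaw 178.7 F [-1.1  0.8  4.5] w 57.8 g 65.9
[-0.0027, 0.0, 0.002, -0.0, 0.0001, 0.0]
top 3903 rel TCP [10.4  0.9 -7.3] world [ 521.2 -154.6   30.1] n [ 0.021 -0.001  1.   ] x [509.  535.8] y [-182.6 -128. ]
front 1656 rel TCP [ -1.9  -0.5 -11.5] world [ 509. -156.   26.] n [ 1.    -0.006 -0.019] x [507.8 510.2] y [-182.3 -127.7]
```

```bash
for i in 1 2 3 4; do python3 -m creep '[50,-0.0027,0,0.002,0,0,0, 50,-0.0027,0,0.002,0,0,0]'| grep -E 'eef|wrist_f'; done
```

```text
eef_pos: [0.5115, -0.1556, 0.0374]
wrist_force: [-3.6, 0.2, 6.3]
eef_pos: [0.5124, -0.1556, 0.0373]
wrist_force: [-4.0, 0.3, 7.2]
eef_pos: [0.5134, -0.1556, 0.0373]
wrist_force: [-3.2, 0.5, 7.0]
eef_pos: [0.5144, -0.1556, 0.0373]
wrist_force: [-5.2, -0.1, 6.6]
```

```bash
python3 -m creep '[50,-0.001,0,-0.0013,0,0,0, 50,-0.001,0,-0.0013,0,0,0]'| grep -E 'eef|wrist_f';for i in 1 2 3; do python3 -m creep '[50,-0.0013,0,0.001,0,0,0, 50,-0.0013,0,0.001,0,0,0]'| grep -E 'eef|wrist_f'; done
```

```text
eef_pos: [0.5145, -0.1556, 0.0376]
wrist_force: [-2.5, 0.5, 5.1]
eef_pos: [0.5152, -0.1559, 0.0376]
wrist_force: [-2.9, 2.1, 4.2]
eef_pos: [0.5158, -0.1561, 0.0376]
wrist_force: [-2.6, 1.7, 4.6]
eef_pos: [0.5164, -0.1563, 0.0376]
wrist_force: [-2.5, 1.3, 4.2]
```

```bash
for i in 1 2 3; do python3 -m creep '[50,-0.0013,0,0.001,0,0,0, 50,-0.0013,0,0.001,0,0,0]'| grep -E 'eef|wrist_f'; done
```

```text
eef_pos: [0.5169, -0.1564, 0.0377]
wrist_force: [-2.6, 0.9, 4.8]
eef_pos: [0.5174, -0.1565, 0.0376]
wrist_force: [-2.8, 0.3, 4.3]
eef_pos: [0.5176, -0.1565, 0.0375]
wrist_force: [-6.0, -0.1, 4.2]
```

```bash
python3 -m creep '[50,-0.0007,0,0.0005,0,0,0, 50,-0.0007,0,0.0005,0,0,0, 50,-0.0007,0,0.0005,0,0,0]'| grep -E 'eef|wrist_f'; python3 -c "
from h import *
show();held()"
```

```text
eef_pos: [0.5176, -0.1565, 0.0375]
wrist_force: [-6.0, 0.5, 6.9]
t 31.23 pos [ 517.6 -156.5   37.5] lean 36.1 yaw 178.5 F [-6.   0.5  6.9] w 57.3 g 66.3
top 3941 rel TCP [10.5  0.5 -7.4] world [ 528.1 -156.    30.1] n [0.015 0.001 1.   ] x [515.8 542.6] y [-183.6 -129. ]
front 1660 rel TCP [ -2.    0.1 -11.6] world [ 515.7 -156.4   25.9] n [ 1.    -0.007 -0.015] x [514.5 516.9] y [-183.2 -128.9]
```

```bash
python3 -m creep '[50,-0.0013,0,0.001,0,0,0, 50,-0.0013,0,0.001,0,0,0, 50,-0.0013,0,0.001,0,0,0]'| grep -E 'eef|wrist_f'
```

```text
eef_pos: [0.5177, -0.1565, 0.0373]
wrist_force: [-6.7, 0.5, 8.2]
```

```bash
python3 -m creep '[50,0.001,0,-0.0018,0,0,0, 50,0.001,-0.025,-0.0018,0,0,0, 50,0.001,-0.05,-0.0018,0,0,0, 50,0.001,-0.075,-0.0018,0,0,0, 50,0.001,-0.0933,-0.0018,0,0,0, 50,0.001,-0.0933,-0.0018,0,0,0]'; python3 -c "
from h import *
show();held()"
```

```text
time: 32.4
eef_pos: [0.517, -0.1839, 0.0377]
tcp_rot: [0.31, 0.012, 0.951, -0.003]
wrist_force: [-4.4, 2.3, 2.1]
width: 0.0576
grasp_force: 65.8
t 32.4 pos [ 517.  -183.9   37.7] lean 36.1 yaw 178.6 F [-4.4  2.3  2.1] w 57.6 g 65.8
top 3894 rel TCP [10.2  0.4 -7.5] world [ 527.2 -183.4   30.3] n [ 0.024 -0.001  1.   ] x [515.1 541.8] y [-210.9 -156.4]
front 1638 rel TCP [ -1.9  -0.1 -11.4] world [ 515.1 -183.9   26.3] n [ 0.998 -0.009 -0.065] x [513.9 516.3] y [-210.5 -156.1]
```

```bash
python3 -m creep '[66,0,0,0,0,0,0, 66,0,0,0,0,0,0, 66,0,0,0,0,0,0, 66,0,0,-0.02,0,0,0, 66,0,0,-0.1,0,0,0, 66,0,0,-0.2,0,0,0, 66,0,0,-0.2,0,0,0]'; python3 - <<'E'
from h import *
show();print(np.round(arm.read_state()['joint_positions'],2));held()
p,d,W,c=cloud('wrist');cv2.imwrite('pics/w4.png',p[:,:,::-1])
print(go([.48,-.125,.09],178.65,-38),go([.5,-.125,.066],178.65,-38))
E
```

```text
time: 33.33
eef_pos: [0.4814, -0.1838, 0.0876]
tcp_rot: [0.311, 0.011, 0.95, -0.005]
wrist_force: [0.2, -0.7, -1.3]
width: 0.0659
grasp_force: 0.0
t 33.33 pos [ 481.4 -183.8   87.6] lean 36.2 yaw 178.6 F [ 0.2 -0.7 -1.3] w 65.9 g 0.0
[ 1.52  1.16 -1.4   2.36  2.01  0.8   0.42]
top 7
front 0
[0.002, 0.1964, -0.0172, -0.0004, -0.0051, -0.0001] [-0.0046, 0.1982, 0.0867, -0.0004, -0.0051, -0.0001]
```

View pics/w4.png

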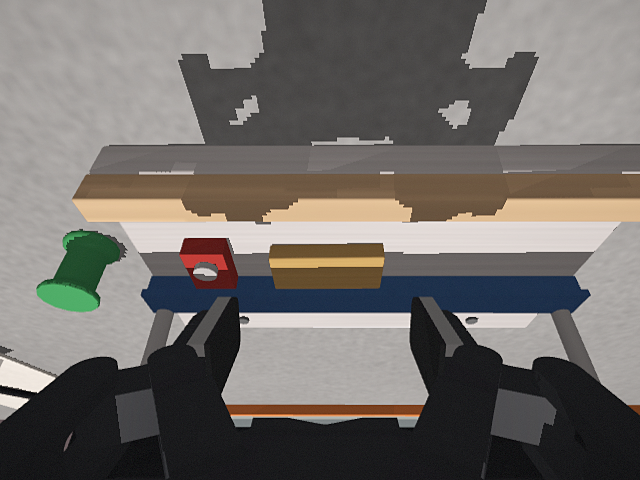

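The wrist view shows the released blank flat against the blue rail at (327,265), and the red stop's face at column ~237. I'll measure the gap.

```bash
cat > gap.py <<'E'
from h import *
def gap(n):
    p,d,W,c=cloud(n);hsv=cv2.cvtColor(p,cv2.COLOR_RGB2HSV).astype(int);H,S=hsv[...,0],hsv[...,1]
    a=np.radians(-1.35);J=(W-[.5449,-.1655,.02])@np.array([[np.cos(a),-np.sin(a),0],[np.sin(a),np.cos(a),0],[0,0,1]])*1000
    reg=(d>0)&(J[...,0]>-62)&(J[...,0]<5)&(abs(J[...,1])<120)
    er=lambda m:cv2.morphologyEx(m.astype(np.uint8),cv2.MORPH_OPEN,np.ones((3,3)))>0
    for k,m in(('blank',er(reg&(H>12)&(H<30)&(S>100)&(J[...,2]>1)&(J[...,2]<13))),('stop',er(reg&((H<6)|(H>172))&(S>120)&(J[...,2]>1)&(J[...,2]<13)))):
        if not m.any():print(k,'none');continue
        Q=J[m];print(n,k,m.sum(),'x',np.round(np.percentile(Q[:,0],[1,99]),1),'y',np.round(np.percentile(Q[:,1],[.5,99.5]),1),'z',np.round(np.percentile(Q[:,2],[5,95]),1))
        f=m&(J[...,2]<8)
        if k=='blank' and f.sum()>100:
            Q=J[f];print('  front face slope',np.round(np.polyfit(Q[:,1],Q[:,0],1),3))
E
python3 -c "
from gap import *
gap('wrist');gap('side')"
```

```text
wrist blank 4650 x [-31.1  -1.9] y [-48.   10.7] z [2.6 9.8]
  front face slope [-2.1000e-02 -3.0345e+01]
wrist stop 1801 x [-35.7  -2.7] y [-92.5 -70.6] z [ 2.1 10.7]
side blank 298 x [-30.4  -3.2] y [-52.1   7.4] z [ 3.8 11. ]
  front face slope [ -0.069 -19.795]
side stop 138 x [-35.7  -3.6] y [-96.9 -72.8] z [ 3.4 11.7]
```

```bash
python3 -m creep '[0,0.002,0.1,-0.017,0,-0.005,0, 0,0.002,0.1964,-0.017,0,-0.005,0, 0,0.002,0.1964,-0.017,0,-0.005,0, 0,0.002,0.1964,-0.017,0,-0.005,0, 0,0.002,0.1964,-0.017,0,-0.005,0, 0,0.002,0.1964,-0.017,0,-0.005,0]' 40; python3 - <<'E'
from h import *
show();print(np.round(arm.read_state()['joint_positions'],2))
print(go([.505,-.125,.06],178.65,-38),go([.5155,-.125,.0445],178.65,-38))
E
```

```text
time: 34.28
eef_pos: [0.4799, -0.1253, 0.09]
tcp_rot: [0.325, 0.012, 0.946, -0.005]
wrist_force: [-0.5, 0.2, 0.4]
width: 0.0001
grasp_force: 0.0
t 34.27 pos [ 479.9 -125.3   90. ] lean 38.0 yaw 178.5 F [-0.5  0.2  0.4] w 0.1 g 0.0
[ 1.41  1.2  -1.43  2.43  2.12  0.94  0.22]
[-0.0044, 0.0033, 0.1302, -0.0004, -0.0001, -0.0003] [-0.0002, 0.0042, 0.1925, -0.0004, -0.0001, -0.0003]
```

```bash
python3 -m creep '[0,-0.0044,0.0035,0.07,-0.0004,0,0, 0,-0.0044,0.0035,0.13,-0.0004,0,0, 0,-0.001,0.004,0.17,-0.0004,0,0, 0,-0.0002,0.004,0.19,-0.0004,0,0, 0,-0.0002,0.004,0.19,-0.0004,0,0]'; python3 - <<'E'
from h import *
show()
p,d,W,c=cloud('wrist');cv2.imwrite('pics/w5.png',p[:,:,::-1])
E
```

```text
time: 34.9
eef_pos: [0.515, -0.124, 0.0451]
tcp_rot: [0.325, 0.011, 0.946, -0.003]
wrist_force: [0.1, 0.4, 0.3]
width: -0.0001
grasp_force: 0.0
t 34.9 pos [ 515.  -124.    45.1] lean 38.0 yaw 178.7 F [0.1 0.4 0.3] w -0.1 g 0.0
```

View pics/w5.png

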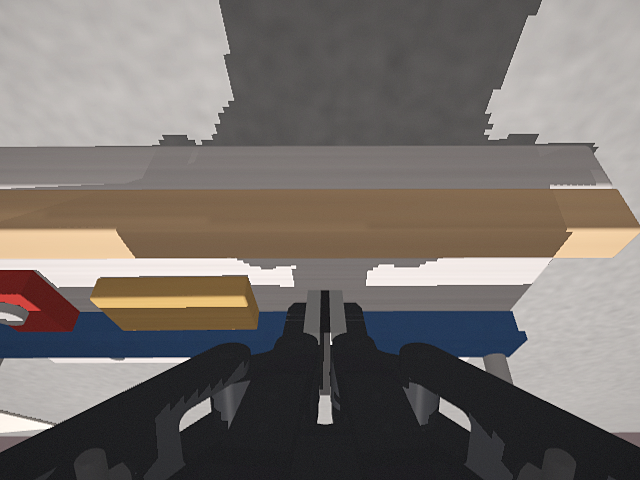

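The closed fingertips at (325,295) are right of the blank's +y end at (255,300), clear of the lip and shield. Now I push in -y.

```bash
python3 -m creep '[0,0.002,-0.02,0.0026,0,0,0, 0,0.002,-0.04,0.0026,0,0,0, 0,0.002,-0.055,0.0026,0,0,0, 0,0.002,-0.07,0.0026,0,0,0, 0,0.002,-0.07,0.0026,0,0,0]' | grep -E 'eef|wrist_f'; python3 -c "
from gap import *
gap('side');gap('wrist')"
```

```text
eef_pos: [0.5145, -0.1457, 0.0442]
wrist_force: [0.6, -0.5, 0.2]
side blank 305 x [-30.7  -3.9] y [-52.    8.6] z [ 4.5 11.1]
side stop 139 x [-34.9  -3.5] y [-97.8 -72.7] z [ 3.5 11.8]
wrist blank 6991 x [-31.4  -2.2] y [-47.8  11.1] z [ 2.2 10. ]
  front face slope [-1.1000e-02 -3.0166e+01]
wrist stop 3673 x [-35.9  -1.2] y [-92.5 -70.1] z [ 1.9 10.9]
```

```bash
for i in 1 2 3; do python3 -m creep '[0,0,-0.0067,0,0,0,0, 0,0,-0.0133,0,0,0,0, 0,0,-0.0133,0,0,0,0]' | grep -E 'eef|wrist_f'; done; python3 -c "
from gap import *
gap('wrist')"
```

```text
eef_pos: [0.5144, -0.149, 0.0442]
wrist_force: [-0.3, 0.4, 0.3]
eef_pos: [0.5144, -0.1533, 0.0442]
wrist_force: [-0.5, 0.4, 0.8]
eef_pos: [0.5143, -0.1574, 0.0442]
wrist_force: [-0.9, 0.0, 0.3]
wrist blank 6762 x [-31.3  -1.7] y [-57.9   0.5] z [ 2.2 10. ]
  front face slope [-3.000e-02 -3.067e+01]
wrist stop 3536 x [-35.9  -1.3] y [-92.8 -70.5] z [ 1.9 10.9]
```

```bash
python3 -m creep '[0,0,-0.01,0,0,0,0, 0,0,-0.02,0,0,0,0, 0,0,-0.03,0,0,0,0, 0,0,-0.03,0,0,0,0]' | grep -E 'eef|wrist_f'; for i in 1 2 ; do python3 -m creep '[0,0,-0.0033,0,0,0,0, 0,0,-0.0033,0,0,0,0]' | grep -E 'eef|wrist_f'; done; python3 -c "
from gap import *
gap('wrist')"
```

```text
eef_pos: [0.5141, -0.1666, 0.0441]
wrist_force: [0.4, -0.6, 0.7]
eef_pos: [0.514, -0.1671, 0.0441]
wrist_force: [-0.1, 0.4, 1.0]
eef_pos: [0.514, -0.168, 0.0441]
wrist_force: [0.3, 1.0, 1.0]
wrist blank 6790 x [-31.3  -1.6] y [-68.5 -10.1] z [ 2.2 10. ]
  front face slope [-3.1000e-02 -3.1044e+01]
wrist stop 3033 x [-36.   -2.7] y [-92.8 -70.6] z [ 2.2 11. ]
```

Gap is about 2 mm. Half-millimetre steps from here.

```bash
for i in 1 2 3 4; do python3 -m creep '[0,0,-0.0017,0,0,0,0, 0,0,-0.0017,0,0,0,0]' | grep -E 'eef|wrist_f'; done
```

```text
eef_pos: [0.514, -0.1685, 0.0441]
wrist_force: [0.3, 1.4, 0.8]
eef_pos: [0.514, -0.1691, 0.0441]
wrist_force: [-0.3, 1.0, 0.7]
eef_pos: [0.514, -0.1696, 0.0441]
wrist_force: [-0.8, 1.4, 1.2]
eef_pos: [0.5139, -0.1697, 0.0441]
wrist_force: [0.8, 3.1, 1.1]
```

```bash
for i in 1 2; do python3 -m creep '[0,0,-0.0013,0,0,0,0, 0,0,-0.0013,0,0,0,0, 0,0,-0.0013,0,0,0,0]' | grep -E 'eef|wrist_f'; done;  python3 -c "
from gap import *
gap('wrist')"
```

```text
eef_pos: [0.5139, -0.1699, 0.0441]
wrist_force: [1.2, 3.9, -0.7]
eef_pos: [0.5138, -0.1699, 0.0442]
wrist_force: [-0.0, 5.3, 0.0]
wrist blank 6801 x [-31.4  -1.6] y [-70.2 -11.9] z [ 2.2 10. ]
  front face slope [-3.1000e-02 -3.1116e+01]
wrist stop 2850 x [-36.   -2.4] y [-92.9 -70.6] z [ 2.2 11. ]
```

```bash
for i in 1 2; do python3 -m creep '[0,0,-0.0013,0,0,0,0, 0,0,-0.0013,0,0,0,0]' | grep -E 'wrist_f'; done; cat >> gap.py <<'E'
def ang(n):
    p,d,W,c=cloud(n);hsv=cv2.cvtColor(p,cv2.COLOR_RGB2HSV).astype(int);H,S=hsv[...,0],hsv[...,1]
    a=np.radians(-1.35);J=(W-[.5449,-.1655,.02])@np.array([[np.cos(a),-np.sin(a),0],[np.sin(a),np.cos(a),0],[0,0,1]])*1000
    reg=(d>0)&(abs(J[...,1])<115)
    br=reg&(H>12)&(H<30)&(S>90)&(J[...,0]>-36)&(J[...,0]<0)&(J[...,2]>1)&(J[...,2]<13)
    sets={'front':br&(J[...,2]<8.5)&(J[...,2]>2),'woodtop':reg&(H>5)&(H<25)&(S>40)&(J[...,0]>-85)&(J[...,0]<-60)&(J[...,2]>13)}
    bl=reg&(H>95)&(H<130)&(S>100)
    sets['lipface']=bl&(J[...,2]>12.5)&(J[...,2]<15.5)&(J[...,0]<0)
    for k,m in sets.items():
        Q=J[m]
        if len(Q)<50:print(k,len(Q));continue
        pts=[]
        b=np.arange(Q[:,1].min()+2,Q[:,1].max()-2,2)   # per y bin
        for y in b:
            z=Q[(Q[:,1]>=y)&(Q[:,1]<y+2),0]
            if len(z)>4:pts.append((y+1,np.median(z) if k!='woodtop' else np.percentile(z,95)))
        pts=np.array(pts);f=np.polyfit(pts[:,0],pts[:,1],1);r=pts[:,1]-np.polyval(f,pts[:,0]);print(n,k,len(Q),'slope',np.round(f,4),'sd',round(r.std(),2),'y',pts[[0,-1],0])
E
python3 -c "
from gap import *
ang('wrist')"
```

```text
wrist_force: [0.6, 5.9, 0.4]
wrist_force: [0.9, 5.4, 0.9]
wrist front 2261 slope [ -0.0346 -31.3601] sd 0.07 y [-68.47445864 -12.47445864]
wrist woodtop 22131 slope [-1.10000e-03 -6.69662e+01] sd 0.36 y [-96.77084399  85.22915601]
wrist lipface 3321 slope [-1.3000e-03 -3.9478e+00] sd 0.15 y [-111.98713022  112.01286978]
```

```bash
for i in 1 2 3 4; do python3 -m creep '[0,-0.0018,0,0.0014,0,0,0, 0,-0.0018,0,0.0014,0,0,0]' | grep -E 'eef|wrist_f'; done; python3 -c "
from gap import *
ang('wrist')"
```

```text
eef_pos: [0.5143, -0.17, 0.0441]
wrist_force: [-0.3, 6.6, 0.6]
eef_pos: [0.5149, -0.1701, 0.0441]
wrist_force: [-0.4, 5.5, 1.3]
eef_pos: [0.5155, -0.1701, 0.0441]
wrist_force: [-1.3, 6.4, 0.7]
eef_pos: [0.5159, -0.17, 0.0441]
wrist_force: [-2.8, 5.9, 2.0]
wrist front 2293 slope [-2.000e-03 -2.903e+01] sd 0.07 y [-68.02108333 -14.02108333]
wrist woodtop 22822 slope [-8.00000e-04 -6.68794e+01] sd 0.32 y [-95.84406255  86.15593745]
wrist lipface 3437 slope [-1.2000e-03 -3.9138e+00] sd 0.15 y [-111.97231801  112.02768199]
```

Square and pressed on both. Now I back off in +y and retract along the tool axis.

```bash
python3 -m creep '[0,0,0.003,0,0,0,0, 0,0,0.01,0,0,0,0, 0,0,0.05,0,0,0,0, 0,0,0.05,-0.05,0,0,0, 0,0,0.05,-0.15,0,0,0, 0,0,0.05,-0.25,0,0,0, 0,0,0.05,-0.25,0,0,0]' | grep -E 'eef|wrist_f'; python3 - <<'E'
from gap import *
show();gap('wrist');ang('wrist');gap('side')
p=arm.grab_frame('wrist')[0];cv2.imwrite('pics/w6.png',p[:,:,::-1])
p=arm.grab_frame('top')[0]
for t in('spool','spare'):print(t,[np.round(r['at'],3).tolist() for r in arm.find_in(t,'top')][:2])
E
```

```text
eef_pos: [0.47, -0.1564, 0.1046]
wrist_force: [1.2, -1.0, -1.0]
t 42.17 pos [ 470.  -156.4  104.6] lean 38.0 yaw 178.6 F [ 1.2 -1.  -1. ] w 0.1 g 0.0
wrist blank 3727 x [-29.4  -1.6] y [-70.5 -11.4] z [2.6 9.3]
  front face slope [ 2.6000e-02 -2.6106e+01]
wrist stop 1353 x [-35.4  -3.2] y [-93. -71.] z [ 2.4 10.3]
wrist front 1251 slope [ 6.00000e-04 -2.84825e+01] sd 0.16 y [-68.06326741 -12.06326741]
wrist woodtop 11369 slope [-8.00000e-04 -6.65754e+01] sd 0.31 y [-111.96486453  112.03513547]
wrist lipface 2416 slope [-1.7000e-03 -3.3333e+00] sd 0.23 y [-111.96195905  112.03804095]
side blank 252 x [-29.3  -4.2] y [-71.7 -13.7] z [ 6.  11.4]
side stop 150 x [-35.4  -3.2] y [-96.8 -69.1] z [ 2.8 12. ]
spool [[0.537, -0.329, 0.037]]
spare [[0.609, 0.229, 0.018]]
```

View pics/w6.png

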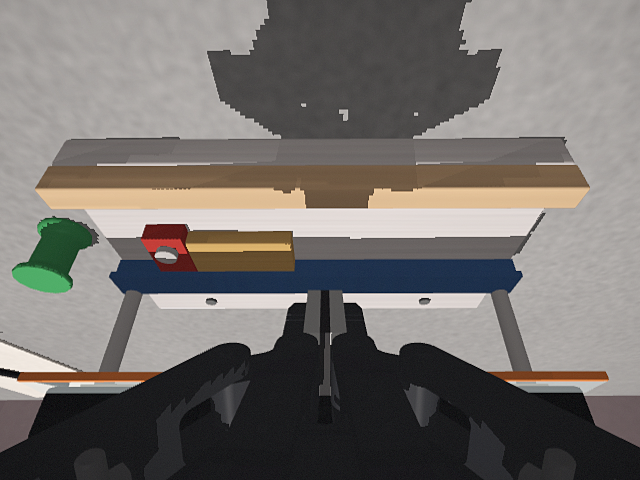

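The final view shows the blank at (240,250), flush with the red stop and the blue rail. Its near face lies 25 mm from the lip edge, as it should, and the spool is unmoved.

```bash
python3 -c "
from rig import arm
print(arm.finish_job())"
```

```text
the job is handed in; nothing more can be done
None
```

The job is handed in at about 42 s, but no verdict came back: the last measurements show the brass blank flat and released in the jig, flush and square with the rail and stop (pressed at roughly 4 N and 6 N), no sign of contact with the lamp, and the spool and spare where they began (the disc was not re-measured).

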